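# Swivel a vial rack on the corner post and dock it at the code reader

## Task

The square yellow vial rack must be read by the grey code reader. Push it along the bench against the steel corner post so that it swivels a quarter turn on the post and its striped side comes flat against the scanner bar, then slide it along the bar to the blue end stop, press it onto the stop for a second with about 8 N beyond the drag of sliding it, and leave it flush with both. It is full of samples: keep it flat on the bench, never push it with more than 20 N, and leave the other things alone.

Things in the scene. Friction and masses are not known exactly. Their poses are not given: they have to be found in the camera images.
- rack: Square yellow vial rack, solid block 96 x 96 mm, 36 mm high, 0.3 to 0.55 kg, loose; it takes some 1.5 to 6 N to slide it. Wider than a gripper opens. Origin: centre of the underside, z up. Its +x side is the striped one. At the start that side faces roughly along dock +y, towards the post. Home: rack axes along the dock's, a clockwise quarter turn (from above) away, origin at dock (-48, 92) mm.
- code_face (a point): Middle of the rack's striped side (black-and-white strip, also a striped band along that edge of the top): 48 mm along the rack's +x from its origin, 18 mm up. At the start it is 40 to 80 mm short of the post's axis (along dock y); pushed straight along dock +y, the post meets it 10 to 30 mm from its end at dock +x.
- dock: Grey code reader fixed to the bench (yaw within 0.2 rad of 0), with the scanner bar on its front, the corner post at the bar's start and the end stop at its end. Dock -x points from the bar's face to the open bench on the robot's side; dock +y runs along the bar from post to stop. Housing 52 mm high, from x = 20 to 80 mm, y = 2 to 152 mm. Origin on the bench, on the face line, at the bar's start.
- bar: The scanner bar: fixed straight wall 40 mm high and 20 mm thick, dark window. Its flat face is the plane dock x = 0, from y = 2 to 152 mm. Same origin and axes as the dock.
- post: Fixed upright steel corner post, 16 mm diameter, 47 mm high, red top, at the start of the scanner bar. Origin: foot of its axis, at dock x = 8, y = -6 mm, so its side is tangent to the bar's face plane.
- stop: Fixed rigid blue end stop, 40 mm high, standing out 70 mm from the bar towards dock -x. Contact face: the plane dock y = 140 mm. Origin at the foot of that face where it meets the bar's face.
- home_mark (a point): Point on the bar's face where the middle of the striped side must end: dock (0, 92, 18) mm.
- vial_red: Bystander, leave alone: small capped vial, red cap, 26 mm wide, 55 mm high. Origin: centre of the underside.
- vial_white: Bystander, leave alone: small amber vial, white cap, 26 mm wide, 55 mm high. Origin: centre of the underside.
- vial_blue: Bystander, leave alone: small capped vial, blue cap, 26 mm wide, 55 mm high. Origin: centre of the underside.
- dish: Bystander, leave alone: shallow glass dish, 90 mm wide, 16 mm high. Origin: centre of the underside.
- beaker: Bystander, leave alone: clear beaker, 90 mm wide, 110 mm high. Origin: centre of the underside.
- buffer: Bystander, leave alone: yellow bottle, 68 mm wide, 150 mm high. Origin: centre of the underside.
Mind the look-alikes: they are no part of the job. What is shaped like the rack but purple is not meant. What is shaped like the dock but pink is not meant.

How it is judged:
By the outcome, as a careful person would: the job done as asked, in the order asked, and still so for the second after the job is handed in, with the robot touching nothing.
It also fails if it takes over 72 s, if anything falls off the work surface, if the arm or the gripper's body presses on something with over 40 N, if the wrist force passes 120 N, or if a joint passes its speed limit or range.

## Robot

A 6-joint arm with a two-finger parallel gripper is mounted at the origin on the work surface. World frame = base frame: x ahead of the robot, y to its left, z up, the work surface at z = 0. Lengths are in m, angles in rad, forces in N, time in s.
With the tool pointing down it reaches from about 0.3 to 0.825 m from the base axis. Payload 5.4 kg.
Tool frame: the origin (TCP) lies on the front face of the gripper's body, between the roots of the fingers; the fingertips stand 88 mm ahead of it and the grasp point (between the pads) lies 69 mm ahead of it; z points along the fingers, x is the direction in which the jaws open and shut, and the axes are right-handed (so a half turn about z gives the same grasp; the last joint's range is limited). The gripper opens to 92 mm and grips with 3 to 60 N. Pads are 20 mm wide; open, the fingers measure 128 mm over their backs; the gripper's body (75 mm by 189 mm) begins 69 mm behind the grasp point.
Start: joints at [1.071, 0.158, 1.597, -0, 1.386, -0.21], TCP at [0.164, 0.551, 0.303] pointing down, gripper open.
Joint ranges: [-2.91, 2.91], [-0.94, 2.29], [0.18, 2.7], [-1.29, 4.43], [0.17, 2.64], [-3, 3]. Speed limits (rad/s): [2.57, 2.57, 3.14, 3.14, 3.14, 3.14].

## Interface

Orientations are given as a 3x3 rotation matrix whose columns are the frame's x, y, z axes.
In Python, from bench import r gives the robot as it stands. The module is installed in compiled form; this text tells all that it offers.
- The arm moves only by the tool drive_tool, never from a script. Its argument "series" is a list of rows, each a list of 3 entries, a list of its own where there are three numbers: the turn, a rotation vector about the tool's x, y, z normalised to -1 to 1, where 1 is 180 degrees, then the shift along the tool's x, y, z normalised to -1 to 1, where 1 is 0.1 m, then the opening, from -1 (shut) to 1 (fully open). A call has 1 to 10 rows; each row shifts and turns the commanded pose from where the row before left it, along the tool's axes as they then stand; what a row does not reach is not made up. A row lasts 1/8 s, in which the tool goes at most 62.5 mm and 10.7 degrees, less where a joint would pass 70% of its speed; a pose out of reach is approached as far as the arm can. A call with a number of a shift or a turn outside -1 to 1 is refused whole. A call with a gripper value outside its range is refused whole. The fingers move at their own pace and stop on an object; "force" is the grip in N (left out, the last holds). Time passes only in rows, so rows that do not move let the fingers close. It gives the time, the measured TCP pose, the force and the opening at its end, in the units of the state.
- r.get_state(): the state, without advancing time (a new reading comes with each control period).
- r.snapshot(name): name is "scene" or "top"; returns a dict with "image" (384x512x3 uint8, red, green, blue), "z_map" (384x512 float32, m along the optical axis (not along the pixel's ray), 0 where there is no reading), "fov_y" (degrees; the focal length in pixels is half the picture's height over the tangent of half this angle, whatever the lens; pixels are square), "cx", "cy" (the principal point, pixels), "pose" (4x4, takes a point from camera to world coordinates). Camera axes: x right, y up, looking along -z (the intrinsics and any distortion apply to the point x, -y, -z); pixel columns grow to the right and rows downward; lengths in m; the calibration is good to about 2 mm. A picture is of the moment at which its call begins.
- r.hand_in(): hands the job in, once; it reports no verdict.
Trained networks look in the newest picture that a camera, given by its name, has taken for a name from the list of things; names that differ only in an ending like _2 or _b are one class to them, and where a whole thing is asked for, a point or a joint stands for the part that bears it (a point fixed in the world has none). Each returns a list of dicts, best first, with "p" (0 to 1); they miss things now and then, are a little off and sometimes report something else, mostly with a low value. They report only what shows in the picture. A call takes as long as a camera call. They do not tell look-alikes from the thing itself.
- r.recognise(camera, target): "location" ([column, row] in pixels, amid what is visible of it).
The state is a dict: "time_s": time; "qpos": joint angles; "joint_velocities": joint speeds; "joint_torque": joint torques, N m; "eef_pos": TCP position; "tcp_rot": TCP orientation; "contact_force": force on the tool from outside, world axes, zero at the start; "moment": the same for the moment, N m; "finger_gap": opening from 0.0 (shut) to 1.0 (fully open).
Only numpy, scipy, OpenCV 4.12 (cv2) and the standard library are available. Lean on these libraries where they do the work, as an engineer would, in place of code of your own. Each camera call takes 0.05 s, during which the arm holds its last target.

## Working session

There is one attempt and no reset: what is moved stays moved. The work goes in short steps, Python scripts to look and compute and a tool call to move; the robot and the scene stay as the last step left them, time stands still between calls to the robot, and variables do not carry over. Pictures are saved under pics/ and viewed, and the job is handed in when it is done.

Besides the shell and the picture viewer there is one more tool, called in YAML: its name, and indented under it one key for each argument. drive_tool: Moves the arm, as the interface text tells. Scaled input: -1 to 1 covers 0.1 m each way for a shift and 180 degrees each way for a turn. Its arguments: {"type":"object","properties":{"series":{"type":"array","items":{"type":"array"}},"force":{"type":"number"}},"required":["series"]}

```bash
mkdir -p pics; cat > h.py <<'E'
import numpy as np,cv2
from bench import r
def snap(n):
    s=r.snapshot(n); H,W=s["z_map"].shape
    s["f"]=H/2/np.tan(np.radians(s["fov_y"])/2); return s
def pts(s):
    H,W=s["z_map"].shape; z=s["z_map"]; v,u=np.mgrid[:H,:W]
    P=np.stack([(u-s["cx"])/s["f"]*z,-(v-s["cy"])/s["f"]*z,-z],-1)
    T=np.array(s["pose"]); return P@T[:3,:3].T+T[:3,3]
E
python3 - <<'E'
from h import *
for n in ["top","scene"]:
    s=snap(n); cv2.imwrite(f"pics/{n}0.png",cv2.resize(s["image"][:,:,::-1],None,fx=1.5,fy=1.5)); P=pts(s)
    print(n,{k:v for k,v in s.items() if k not in("image","z_map")})
    for t in ["rack","code_face","dock","bar","post","stop","vial_red","vial_white","vial_blue","dish","beaker","buffer"]:
        for d in r.recognise(n,t):
            c,w=map(int,d["location"]); print(t,round(d["p"],2),c,w,P[w,c].round(3))
print(r.get_state())
E
```

```text
top {'fov_y': 46.12534482420775, 'cx': 262.5706887095464, 'cy': 193.98170870713415, 'pose': array([[-0.02049714,  0.98161036, -0.18979189,  0.2399628 ],
       [-0.99970277, -0.0176164 ,  0.01685323,  0.01460972],
       [ 0.01319986,  0.19008092,  0.98167969,  1.2794899 ],
       [ 0.        ,  0.        ,  0.        ,  1.        ]]), 'f': np.float64(450.9515678665911)}
rack 0.72 311 206 [ 0.444 -0.142  0.035]
rack 0.57 303 151 [ 0.604 -0.125  0.036]
code_face 0.84 302 152 [ 0.6   -0.122  0.037]
code_face 0.55 314 207 [ 0.44  -0.149  0.039]
dock 0.83 232 128 [0.67  0.077 0.052]
dock 0.66 365 277 [ 0.245 -0.277  0.051]
bar 0.76 371 291 [ 0.208 -0.293  0.04 ]
bar 0.64 232 136 [0.65  0.077 0.042]
post 0.36 259 141 [0.635 0.    0.038]
stop 0.6 347 309 [ 0.161 -0.231  0.013]
stop 0.41 129 217 [0.426 0.373 0.006]
stop 0.29 305 154 [ 0.593 -0.13   0.04 ]
vial_red 0.59 243 217 [0.413 0.048 0.058]
vial_red 0.17 260 141 [ 0.635 -0.003  0.037]
vial_blue 0.62 175 158 [0.585 0.238 0.051]
vial_blue 0.34 408 196 [ 0.473 -0.427  0.006]
vial_blue 0.32 234 139 [0.642 0.072 0.038]
dish 0.88 126 218 [0
[... 1379 characters left out ...]
00, -2.10099618e-01]), 'joint_velocities': array([ 9.81254845e-04, -7.83114332e-05,  2.70859352e-04,  2.64152397e-04,
       -1.37969750e-04, -1.46749912e-03]), 'joint_torque': array([ 7.17200001e-04, -3.85578561e+01, -3.22354925e+01,  7.01113371e-02,
        3.08426411e-02, -2.18861550e-05]), 'eef_pos': array([0.16433115, 0.55101039, 0.30269813]), 'tcp_rot': array([[ 2.85768073e-01,  9.58298810e-01, -5.95975218e-06],
       [ 9.58298810e-01, -2.85768073e-01,  2.94545849e-06],
       [ 1.11952247e-06, -6.55294142e-06, -1.00000000e+00]]), 'contact_force': array([-0.2723119 ,  0.71022977, -0.56804527]), 'moment': array([ 0.03124352, -0.0050079 , -0.01255462]), 'finger_gap': 0.9969051197338731}
```

View pics/top0.png

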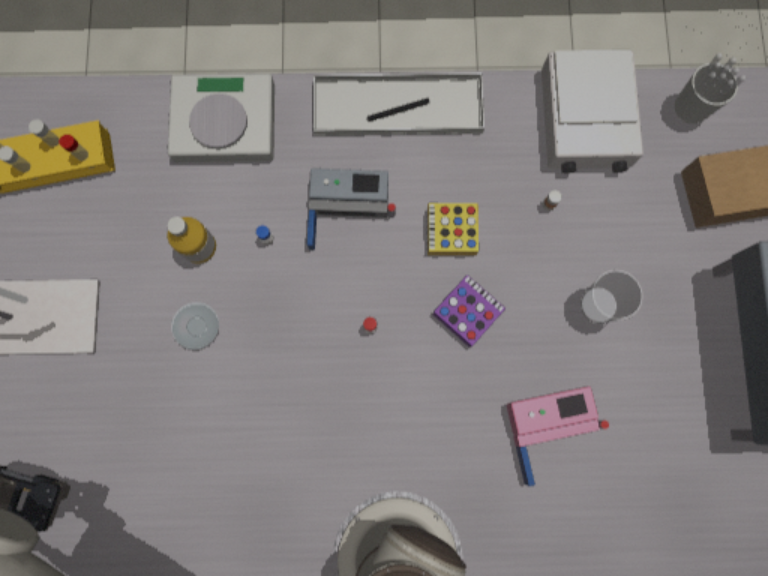

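View pics/scene0.png

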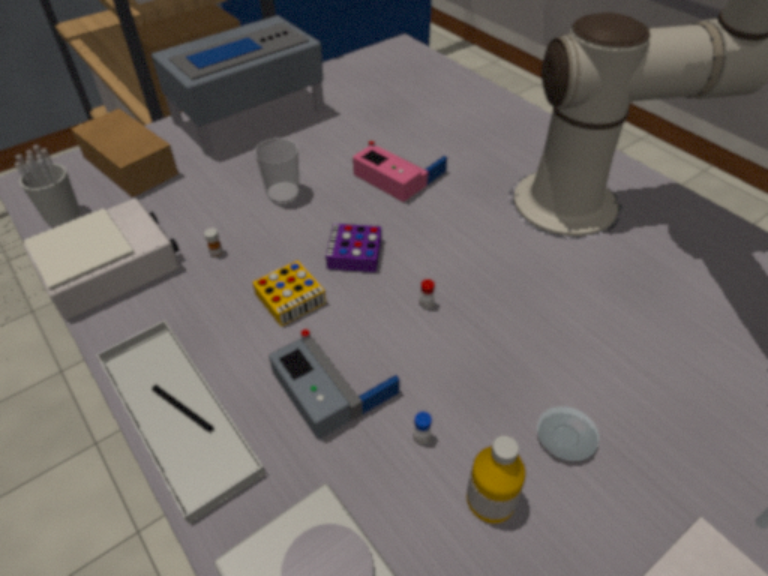

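The yellow rack is at about (453,228) in the top picture with its stripes facing left (+y). The grey dock is at (348,190), its post at (391,208) and its blue stop at (312,228). The purple rack and the pink dock are the decoys. Next I'll measure the poses precisely.

```bash
cat >> h.py <<'E'
def fitrect(xy):
    return cv2.minAreaRect((xy*1000).astype(np.float32))
def rackfit(n,v=True):
    s=snap(n);P=pts(s);h=cv2.cvtColor(s["image"],cv2.COLOR_RGB2HSV)
    near=(P[...,0]>.42)&(P[...,0]<.75)&(P[...,1]>-.3)&(P[...,1]<.2)
    yel=near&(h[...,0]>18)&(h[...,0]<34)&(h[...,1]>120)&(P[...,2]>.028)
    c=P[yel][:,:2].mean(0)
    m=(P[...,2]>.031)&(P[...,2]<.042)&(np.hypot(P[...,0]-c[0],P[...,1]-c[1])<.085)
    return s,P,yel,m
E
python3 - <<'E'
from h import *
for n in ["top","scene"]:
    s,P,yel,m=rackfit(n)
    print(n,"yel",fitrect(P[yel][:,:2]),"m",fitrect(P[m][:,:2]),m.sum(), "z",np.median(P[m][:,2]))
    near=(P[...,0]>.6)&(P[...,0]<.75)&(P[...,1]>-.03)&(P[...,1]<.19)
    top=near&(P[...,2]>.048)&(P[...,2]<.058)
    print("housing",fitrect(P[top][:,:2]),top.sum(),np.median(P[top][:,2]))
    h=cv2.cvtColor(s["image"],cv2.COLOR_RGB2HSV)
    near=(P[...,0]>.5)&(P[...,0]<.75)&(P[...,1]>-.03)&(P[...,1]<.19)
    b=near&(h[...,0]>100)&(h[...,0]<125)&(h[...,1]>150)&(P[...,2]>.034)&(P[...,2]<.046)
    print("stop",fitrect(P[b][:,:2]),b.sum())
    rd=near&((h[...,0]<8)|(h[...,0]>172))&(h[...,1]>120)&(P[...,1]>-.05)&(P[...,1]<.03)&(P[...,2]>.041)
    print("post",P[rd].mean(0) if rd.any() else None,rd.sum())
    bt=near&(P[...,2]>.037)&(P[...,2]<.043)&(P[...,0]>.6)&(P[...,1]>.0)&~b
    print("bar",fitrect(P[bt][:,:2]),bt.sum())
    pu=(h[...,0]>125)&(h[...,0]<160)&(h[...,1]>90)&(P[...,2]>.028)&(P[...,0]<.53)&(P[...,0]>.36)&(np.abs(P[...,1]+.14)<.1)
    print("purple",cv2.boxPoints(fitrect(P[pu][:,:2])).round(0).tolist())
E
```

```text
top yel ((602.9769287109375, -121.48802947998047), (95.60137176513672, 92.83352661132812), 88.86988067626953) m ((604.9000244140625, -121.5928955078125), (96.76327514648438, 96.68311309814453), 88.86988067626953) 1043 z 0.037399204671580755
housing ((687.3002319335938, 67.37286376953125), (169.28921508789062, 75.4315185546875), 80.57138061523438) 1023 0.05294573187470575
stop ((605.4681396484375, 148.87051391601562), (61.52241134643555, 6.098461627960205), 0.20078304409980774) 24
post [ 0.64136487 -0.00397572  0.04781564] 18
bar ((634.299072265625, 77.9365005493164), (62.2188720703125, 155.30909729003906), 1.508824110031128) 327
purple [[376.0, -149.0], [442.0, -209.0], [506.0, -139.0], [441.0, -79.0]]
scene yel ((606.9749755859375, -117.8099365234375), (98.90151977539062, 96.55305480957031), 88.79639434814453) m ((606.9180297851562, -117.62985229492188), (99.9916000366211, 95.93123626708984), 88.0984115600586) 963 z 0.03498836005002848
housing ((683.5222778320312, 74.70652770996094), (163.0124969482422, 76.09928131103516), 85.78877258300781) 1392 0.050925302382188564
stop ((609.1547241210938, 155.46189880371094), (9.687982559204102, 62.582786560058594), 86.29370880126953) 108
post [0.64372821 0.00068189 0.04636765] 21
bar ((668.2264404296875, 81.80523681640625), (121.88389587402344, 154.8842010498047), 4.505721569061279) 442
purple [[376.0, -143.0], [440.0, -207.0], [511.0, -135.0], [447.0, -72.0]]
```

```bash
cat >> h.py <<'E'
from scipy.optimize import least_squares
def box(p,lo,hi):
    lo=np.array(lo)/1e3;hi=np.array(hi)/1e3
    q=np.abs(p-(lo+hi)/2)-(hi-lo)/2
    return np.linalg.norm(np.maximum(q,0),axis=1)+np.minimum(q.max(1),0)
def dock_sdf(p):
    cyl=np.maximum(np.hypot(p[:,0]-.008,p[:,1]+.006)-.008,p[:,2]-.047)
    return np.minimum.reduce([box(p,(20,2,-50),(80,152,52)),box(p,(0,2,-50),(20,152,40)),box(p,(-70,140,-50),(0,150,40)),cyl,np.abs(p[:,2])])
def rack_sdf(p): return np.minimum(box(p,(-48,-48,-50),(48,48,36)),np.abs(p[:,2]))
def fit(P,sdf,x0,inv,keep):
    Q=P[keep]
    def f(x):
        c,s=np.cos(x[2]),np.sin(x[2]); d=Q[:,:2]-x[:2]
        return sdf(np.stack([c*d[:,0]+s*d[:,1],-s*d[:,0]+c*d[:,1],Q[:,2]+x[3]],1))
    o=least_squares(f,[*x0,0],loss="soft_l1",f_scale=.002); return o.x,np.sqrt(np.median(o.fun**2))
def fitall(n,rx0,ry0,yaw0,dock=True):
    s=snap(n);P=pts(s);out={}
    ok=s["z_map"]>0
    k=ok&(np.hypot(P[...,0]-rx0,P[...,1]-ry0)<.085)&(P[...,2]<.045)
    out["rack"]=fit(P,rack_sdf,[rx0,ry0,yaw0],0,k)
    if dock:
        k=ok&(P[...,0]>.53)&(P[...,0]<.75)&(P[...,1]>-.035)&(P[...,1]<.2)&(P[...,2]<.06)
        out["dock"]=fit(P,dock_sdf,[.635,.005,.05],0,k)
    return s,P,out
E
python3 - <<'E'
from h import *
for n in ["top","scene"]:
    s,P,o=fitall(n,.605,-.12,1.55)
    for k,v in o.items(): print(n,k,v[0].round(4),v[1])
E
```

```text
top rack [ 6.0560e-01 -1.2080e-01  1.5435e+00 -1.4000e-03] 0.0016211774341562985
top dock [ 0.6351  0.0016 -0.057  -0.0009] 0.0015774128916924638
scene rack [ 6.0640e-01 -1.1800e-01  1.5447e+00  1.0000e-03] 0.000969978071358473
scene dock [ 0.6351  0.0065 -0.0681  0.0011] 0.0009039284882028009
```

drive_tool:
  series:
    - [[0, 0, 0.052], [0, 0, 0], -1]
    - [[0, 0, 0.052], [0, 0, 0], -1]
    - [[0, 0, 0.052], [0, 0, 0], -1]
    - [[0, 0, 0.052], [0, 0, 0], -1]
    - [[0, 0, 0.052], [0, 0, 0], -1]
    - [[0, 0, 0.052], [0, 0, 0], -1]
    - [[0, 0, 0.052], [0, 0, 0], -1]
    - [[0, 0, 0.052], [0, 0, 0], -1]
  force: 20

```text
time_s: 2.5
eef_pos: [0.1643, 0.551, 0.3027]
tcp_rot: [[1.0, -0.031, -0.0], [-0.031, -1.0, 0.0], [-0.0, -0.0, -1.0]]
contact_force: [-0.3, 0.1, -0.2]
finger_gap: 0.154
```

drive_tool:
  series:
    - [[0, 0, 0], [0.23, 0.37, 0], -1]
    - [[0, 0, 0], [0.23, 0.37, 0], -1]
    - [[0, 0, 0], [0.23, 0.37, 0], -1]
    - [[0, 0, 0], [0.23, 0.37, 0], -1]
    - [[0, 0, 0], [0.23, 0.37, 0], -1]
    - [[0, 0, 0], [0.23, 0.37, 0], -1]
    - [[0, 0, 0], [0.23, 0.37, 0], -1]
    - [[0, 0, 0], [0.23, 0.37, 0], -1]
    - [[0, 0, 0], [0.23, 0.37, 0], -1]
    - [[0, 0, 0], [0.23, 0.37, 0], -1]

```text
time_s: 3.75
eef_pos: [0.3852, 0.1739, 0.303]
tcp_rot: [[1.0, -0.026, 0.001], [-0.026, -1.0, 0.0], [0.001, -0.0, -1.0]]
contact_force: [0.8, -0.2, -0.3]
finger_gap: 0.01
```

drive_tool:
  series:
    - [[0, 0, 0], [0.23, 0.37, 0], -1]
    - [[0, 0, 0], [0.23, 0.37, 0], -1]
    - [[0, 0, 0], [0.23, 0.37, 0], -1]
    - [[0, 0, 0], [0.23, 0.37, 0], -1]
    - [[0, 0, 0], [0.23, 0.37, 0], -1]
    - [[0, 0, 0], [0.23, 0.37, 0], -1]
    - [[0, 0, 0], [0.23, 0.37, 0], -1]
    - [[0, 0, 0], [0.23, 0.37, 0], -1]
    - [[0, 0, 0], [0.23, 0.37, 0], -1]
    - [[0, 0, 0], [0.23, 0.37, 0], -1]

```text
time_s: 5.0
eef_pos: [0.6056, -0.202, 0.3027]
tcp_rot: [[1.0, -0.026, 0.0], [-0.026, -1.0, 0.0], [0.0, -0.0, -1.0]]
contact_force: [0.7, -0.0, 0.5]
finger_gap: 0.001
```

drive_tool:
  series:
    - [[0, 0, 0], [0, 0, 0.4], -1]
    - [[0, 0, 0], [0, 0, 0.4], -1]
    - [[0, 0, 0], [0, 0, 0.4], -1]
    - [[0, 0, 0], [0, 0, 0.4], -1]
    - [[0, 0, 0], [0, 0, 0.3], -1]
    - [[0, 0, 0], [0, 0, 0.13], -1]
    - [[0, 0, 0], [0, 0, 0], -1]

```text
time_s: 5.88
eef_pos: [0.6048, -0.2005, 0.0993]
tcp_rot: [[1.0, -0.026, -0.001], [-0.026, -1.0, 0.001], [-0.001, -0.001, -1.0]]
contact_force: [0.2, 0.5, 0.2]
finger_gap: 0.004
```

```bash
python3 - <<'E'
from h import *
print(r.get_state()["contact_force"])
s=snap("scene"); cv2.imwrite("pics/s1.png",cv2.resize(s["image"][100:280,100:340,::-1],None,fx=3,fy=3))
E
```

```text
[0.1948831  0.47317609 0.19267337]
```

View pics/s1.png

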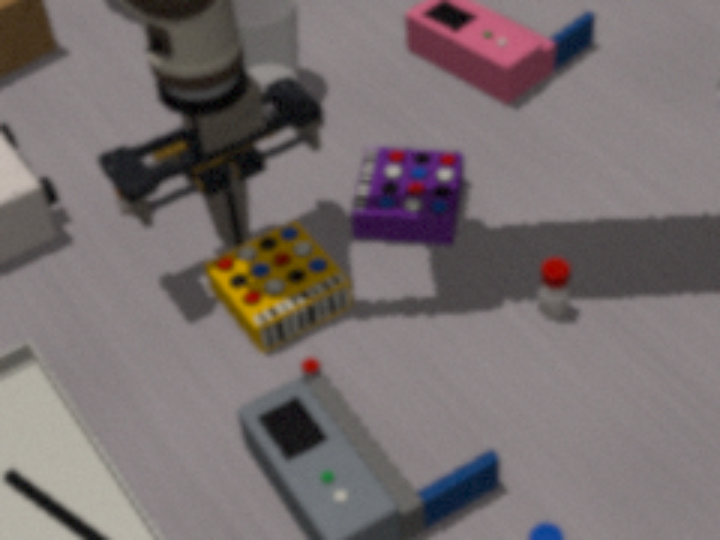

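drive_tool:
  series:
    - [[0, 0, 0], [0, -0.05, 0], -1]
    - [[0, 0, 0], [0, -0.05, 0], -1]
    - [[0, 0, 0], [0, -0.05, 0], -1]
    - [[0, 0, 0], [0, -0.03, 0], -1]
    - [[0, 0, 0], [0, -0.03, 0], -1]
    - [[0, 0, 0], [0, -0.02, 0], -1]
    - [[0, 0, 0], [0, -0.02, 0], -1]

```text
time_s: 6.8
eef_pos: [0.6057, -0.1761, 0.0997]
tcp_rot: [[1.0, -0.026, 0.0], [-0.026, -1.0, -0.001], [0.0, 0.001, -1.0]]
contact_force: [0.6, -2.9, -0.9]
finger_gap: 0.006
```

drive_tool:
  series:
    - [[0, 0, 0], [0, -0.02, 0], -1]
    - [[0, 0, 0], [0, -0.02, 0], -1]
    - [[0, 0, 0], [0, -0.02, 0], -1]

```text
time_s: 7.18
eef_pos: [0.6058, -0.1697, 0.0997]
tcp_rot: [[1.0, -0.026, -0.0], [-0.026, -1.0, -0.0], [-0.0, 0.0, -1.0]]
contact_force: [0.2, -2.7, -1.4]
finger_gap: 0.009
```

drive_tool:
  series:
    - [[0, 0, 0], [0.001, -0.04, 0], -1]
    - [[0, 0, 0], [0.001, -0.04, 0], -1]
    - [[0, 0, 0], [0.002, -0.04, 0], -1]
    - [[0, 0, 0], [0.001, -0.04, 0], -1]
    - [[0, 0, 0], [0.002, -0.04, 0], -1]
    - [[0, 0, 0], [0.001, -0.04, 0], -1]
    - [[0, 0, 0], [0.002, -0.04, 0], -1]
    - [[0, 0, 0], [0.001, -0.04, 0], -1]
    - [[0, 0, 0], [0.002, -0.03, 0], -1]

```text
time_s: 8.3
eef_pos: [0.608, -0.1344, 0.0997]
tcp_rot: [[1.0, -0.026, -0.0], [-0.026, -1.0, 0.0], [-0.0, -0.0, -1.0]]
contact_force: [-0.9, -2.6, -1.2]
finger_gap: 0.003
```

```bash
python3 - <<'E'
from h import *
for n in ["top","scene"]:
    s,P,o=fitall(n,.608,-.086,1.545,False)
    for k,v in o.items(): print(n,k,v[0].round(4),v[1])
E
```

```text
top rack [ 6.0610e-01 -7.6500e-02  1.6181e+00 -1.2000e-03] 0.0016288002485263134
scene rack [ 6.0780e-01 -7.5100e-02  1.5638e+00  1.0000e-03] 0.0009766732391629056
```

drive_tool:
  series:
    - [[0, 0, 0], [0.001, -0.03, 0], -1]
    - [[0, 0, 0], [0.001, -0.03, 0], -1]
    - [[0, 0, 0], [0.001, -0.03, 0], -1]
    - [[0, 0, 0], [0.001, -0.02, 0], -1]
    - [[0, 0, 0], [0.001, -0.02, 0], -1]
    - [[0, 0, 0], [0, -0.015, 0], -1]

```text
time_s: 9.15
eef_pos: [0.6089, -0.1201, 0.0997]
tcp_rot: [[1.0, -0.026, 0.0], [-0.026, -1.0, -0.0], [0.0, 0.0, -1.0]]
contact_force: [-1.1, -2.0, -1.1]
finger_gap: 0.009
```

drive_tool:
  series:
    - [[0, 0, 0], [0, -0.015, 0], -1]
    - [[0, 0, 0], [0, -0.015, 0], -1]

```text
time_s: 9.4
eef_pos: [0.609, -0.1172, 0.0997]
tcp_rot: [[1.0, -0.026, 0.0], [-0.026, -1.0, -0.0], [0.0, 0.0, -1.0]]
contact_force: [0.3, -3.4, -1.1]
finger_gap: -0.001
```

drive_tool:
  series:
    - [[0, 0, 0], [0, -0.015, 0], -1]
    - [[0, 0, 0], [0, -0.015, 0], -1]

```text
time_s: 9.65
eef_pos: [0.6088, -0.1153, 0.0998]
tcp_rot: [[1.0, -0.025, -0.001], [-0.025, -1.0, -0.003], [-0.001, 0.003, -1.0]]
contact_force: [-2.3, -9.4, -1.6]
finger_gap: 0.007
```

drive_tool:
  series:
    - [[0, 0, 0], [0, -0.015, 0], -1]

```text
time_s: 9.78
eef_pos: [0.6086, -0.1149, 0.0998]
tcp_rot: [[1.0, -0.025, -0.001], [-0.025, -1.0, -0.005], [-0.001, 0.005, -1.0]]
contact_force: [-3.4, -14.1, -0.1]
finger_gap: 0.002
```

```bash
python3 - <<'E'
from h import *
for n in ["top","scene"]:
    s,P,o=fitall(n,.608,-.06,1.58,False)
    for k,v in o.items(): print(n,k,v[0].round(4),v[1])
cv2.imwrite("pics/s2.png",cv2.resize(s["image"][120:300,120:340,::-1],None,fx=3,fy=3))
E
```

```text
top rack [ 6.2790e-01 -5.3100e-02  1.9439e+00 -1.2000e-03] 0.0019523250294281485
scene rack [ 6.0820e-01 -5.5900e-02  1.5899e+00  1.0000e-03] 0.0010298736765531197
```

View pics/s2.png

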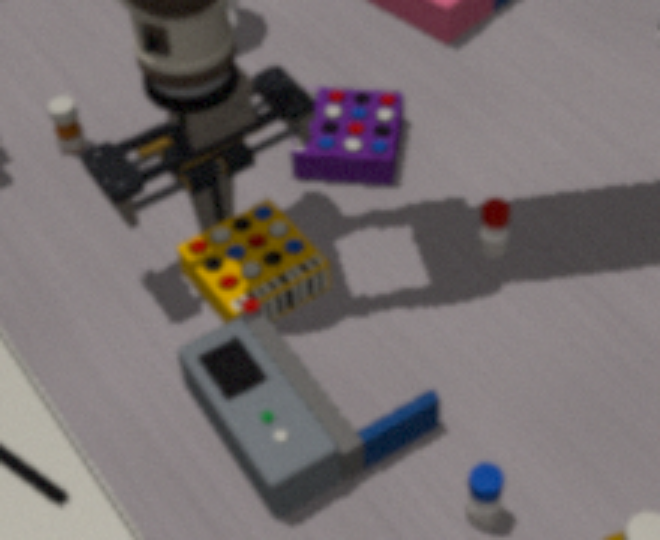

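drive_tool:
  series:
    - [[0, 0, 0], [0, 0.08, 0], -1]
    - [[0, 0, 0], [-0.14, 0, 0], -1]
    - [[0, 0, 0], [-0.14, 0, 0], -1]
    - [[0, 0, 0], [0, -0.02, 0], -1]
    - [[0, 0, 0], [0, -0.02, 0], -1]

```text
time_s: 10.5
eef_pos: [0.5816, -0.1157, 0.1]
tcp_rot: [[1.0, -0.026, 0.001], [-0.026, -1.0, 0.0], [0.001, -0.0, -1.0]]
contact_force: [-0.8, -0.9, 1.4]
finger_gap: 0.002
```

drive_tool:
  series:
    - [[0, 0, 0], [0, -0.015, 0], -1]
    - [[0, 0, 0], [0, -0.015, 0], -1]

```text
time_s: 10.75
eef_pos: [0.5812, -0.1145, 0.1]
tcp_rot: [[1.0, -0.025, -0.0], [-0.025, -1.0, -0.003], [-0.0, 0.003, -1.0]]
contact_force: [-4.4, -9.0, 0.6]
finger_gap: 0.005
```

drive_tool:
  series:
    - [[0, 0, 0.006], [-0.017, -0.01, 0], -1]
    - [[0, 0, 0.006], [-0.017, -0.01, 0], -1]

```text
time_s: 11.0
eef_pos: [0.5779, -0.1122, 0.1]
tcp_rot: [[0.998, -0.064, 0.0], [-0.064, -0.998, -0.002], [0.0, 0.002, -1.0]]
contact_force: [-2.1, -5.9, 0.0]
finger_gap: 0.004
```

drive_tool:
  series:
    - [[0, 0, 0.006], [-0.017, -0.01, 0], -1]
    - [[0, 0, 0.006], [-0.017, -0.01, 0], -1]

```text
time_s: 11.25
eef_pos: [0.5748, -0.1096, 0.1]
tcp_rot: [[0.995, -0.102, 0.0], [-0.102, -0.995, -0.002], [0.001, 0.002, -1.0]]
contact_force: [-1.6, -5.5, -0.3]
finger_gap: 0.006
```

drive_tool:
  series:
    - [[0, 0, 0.011], [-0.034, -0.022, 0], -1]
    - [[0, 0, 0.011], [-0.034, -0.022, 0], -1]
    - [[0, 0, 0.011], [-0.034, -0.022, 0], -1]
    - [[0, 0, 0.011], [-0.034, -0.022, 0], -1]

```text
time_s: 11.75
eef_pos: [0.5624, -0.0986, 0.1]
tcp_rot: [[0.971, -0.239, -0.0], [-0.239, -0.971, -0.002], [0.0, 0.002, -1.0]]
contact_force: [-3.4, -5.8, 1.1]
finger_gap: 0.006
```

```bash
cat >> h.py <<'E'
DK=np.array([.635,.004]);DY=-.063
def indock(x,y,yaw=0):
    c,s=np.cos(DY),np.sin(DY);d=np.array([x,y])-DK
    return np.array([c*d[0]+s*d[1],-s*d[0]+c*d[1]])*1e3,np.degrees(yaw-DY)
def show(rx,ry,yaw,name):
    for n in ["top","scene"]:
        s,P,o=fitall(n,rx,ry,yaw,False)
        v=o["rack"]; print(n,v[0].round(4),round(v[1],4),"dock:",indock(*v[0][:3]))
        if n=="scene":cv2.imwrite(f"pics/{name}.png",cv2.resize(s["image"][120:300,120:340,::-1],None,fx=3,fy=3))
    st=r.get_state();print("tcp dock",indock(*st["eef_pos"][:2]),st["contact_force"].round(1))
E
python3 - <<'E'
from h import *
show(.607,-.052,1.4,"s3")
E
```

```text
top [ 6.222e-01 -4.070e-02  1.729e+00 -1.400e-03] 0.0022 dock: (array([ -9.92109889, -45.41386779]), np.float64(102.67248297956341))
scene [ 6.0230e-01 -4.6000e-02  1.3783e+00  1.0000e-03] 0.0011 dock: (array([-29.47533388, -51.9232519 ]), np.float64(82.58093179912917))
tcp dock (array([ -66.2393158 , -106.77571882]), np.float64(3.6096341093241864)) [-3.1 -4.1  2.3]
```

View pics/s3.png

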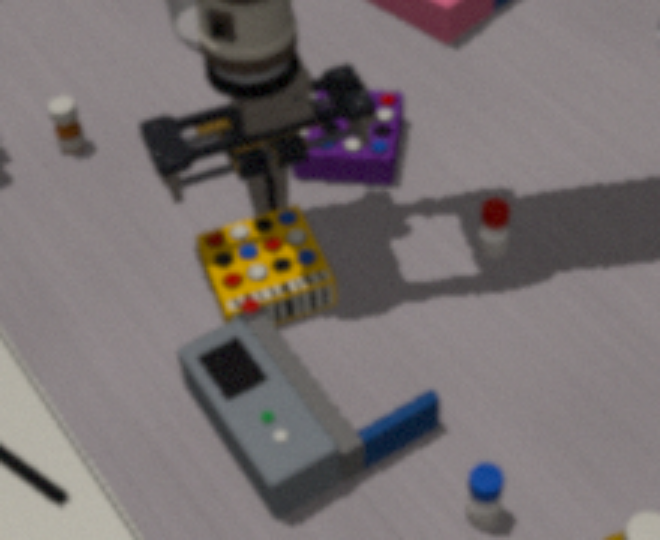

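drive_tool:
  series:
    - [[0, 0, 0.011], [-0.035, -0.021, 0], -1]
    - [[0, 0, 0.011], [-0.035, -0.021, 0], -1]
    - [[0, 0, 0.011], [-0.035, -0.021, 0], -1]
    - [[0, 0, 0.011], [-0.035, -0.021, 0], -1]
    - [[0, 0, 0.011], [-0.035, -0.021, 0], -1]

```text
time_s: 12.48
eef_pos: [0.5485, -0.0837, 0.0999]
tcp_rot: [[0.916, -0.402, -0.002], [-0.402, -0.916, -0.002], [-0.0, 0.003, -1.0]]
contact_force: [-4.8, -8.1, 3.2]
finger_gap: 0.004
```

drive_tool:
  series:
    - [[0, 0, 0.011], [-0.035, -0.02, 0], -1]
    - [[0, 0, 0.011], [-0.035, -0.02, 0], -1]
    - [[0, 0, 0.011], [-0.035, -0.02, 0], -1]
    - [[0, 0, 0.011], [-0.035, -0.02, 0], -1]
    - [[0, 0, 0.011], [-0.035, -0.02, 0], -1]

```text
time_s: 13.1
eef_pos: [0.5371, -0.0671, 0.1]
tcp_rot: [[0.833, -0.553, -0.003], [-0.553, -0.833, -0.003], [-0.001, 0.004, -1.0]]
contact_force: [-8.1, -9.3, 5.5]
finger_gap: -0.002
```

```bash
python3 - <<'E'
from h import *
show(.593,-.032,1.03,"s4")
E
```

```text
top [ 6.1550e-01 -2.6500e-02  1.5077e+00 -1.4000e-03] 0.0025 dock: (array([-17.5244833 , -31.65824247]), np.float64(89.99527631035775))
scene [ 5.9260e-01 -3.0500e-02  1.0465e+00  9.0000e-04] 0.0012 dock: (array([-40.11499202, -37.09951404]), np.float64(63.567600167416))
tcp dock (array([-93.44086963, -76.78642702]), np.float64(3.6096341093241864)) [-7.9 -8.4  6.2]
```

View pics/s4.png

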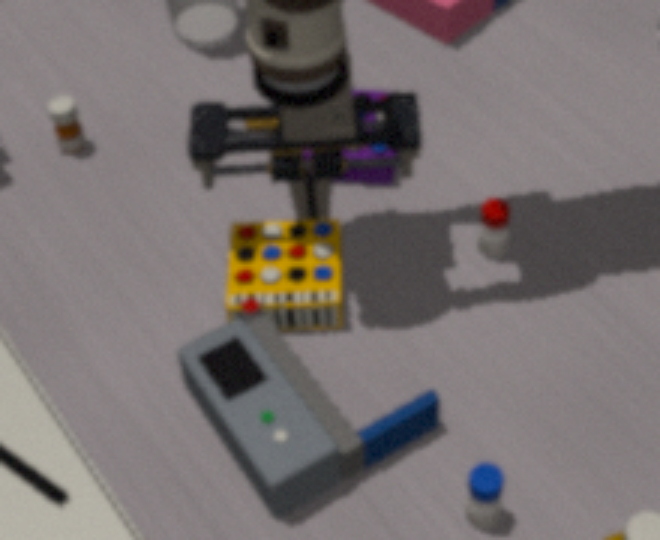

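drive_tool:
  series:
    - [[0, 0, 0], [0, 0.03, -0.01], -1]
    - [[0, 0, 0], [0, 0.01, 0], -1]

```text
time_s: 13.45
eef_pos: [0.5361, -0.0686, 0.1008]
tcp_rot: [[0.833, -0.553, 0.001], [-0.553, -0.833, 0.001], [0.0, -0.001, -1.0]]
contact_force: [0.4, 0.4, 0.9]
finger_gap: 0.006
```

drive_tool:
  series:
    - [[0, 0, 0], [0, -0.015, 0], -1]
    - [[0, 0, 0], [0, -0.01, 0], -1]

```text
time_s: 13.7
eef_pos: [0.537, -0.0672, 0.1007]
tcp_rot: [[0.834, -0.552, -0.001], [-0.552, -0.834, -0.001], [-0.0, 0.002, -1.0]]
contact_force: [-3.8, -5.9, 3.0]
finger_gap: 0.008
```

drive_tool:
  series:
    - [[0, 0, 0.011], [-0.035, -0.02, 0], -1]
    - [[0, 0, 0.011], [-0.035, -0.02, -0.001], -1]
    - [[0, 0, 0.011], [-0.035, -0.02, 0], -1]
    - [[0, 0, 0.011], [-0.035, -0.02, -0.001], -1]

```text
time_s: 14.2
eef_pos: [0.53, -0.0527, 0.1007]
tcp_rot: [[0.749, -0.662, -0.003], [-0.662, -0.749, -0.001], [-0.001, 0.003, -1.0]]
contact_force: [-4.4, -5.5, 2.2]
finger_gap: 0.005
```

drive_tool:
  series:
    - [[0, 0, 0.011], [-0.035, -0.019, 0], -1]
    - [[0, 0, 0.011], [-0.035, -0.019, -0.001], -1]
    - [[0, 0, 0.011], [-0.035, -0.019, 0], -1]
    - [[0, 0, 0.011], [-0.035, -0.019, -0.001], -1]

```text
time_s: 14.7
eef_pos: [0.5248, -0.0374, 0.1007]
tcp_rot: [[0.651, -0.759, -0.004], [-0.759, -0.651, -0.001], [-0.002, 0.004, -1.0]]
contact_force: [-7.1, -6.0, 2.1]
finger_gap: 0.003
```

```bash
python3 - <<'E'
from h import *
show(.583,-.012,.78,"s5")
E
```

```text
top [ 0.6044 -0.0053  1.5516 -0.0016] 0.0018 dock: (array([-29.96282037, -11.24093613]), np.float64(92.51047443832927))
scene [ 0.5875 -0.0167  0.7358  0.001 ] 0.0011 dock: (array([-46.07596443, -23.66354577]), np.float64(45.76955287137293))
tcp dock (array([-107.53017823,  -47.86837492]), np.float64(3.6096341093241864)) [-5.9 -4.1  3.1]
```

View pics/s5.png

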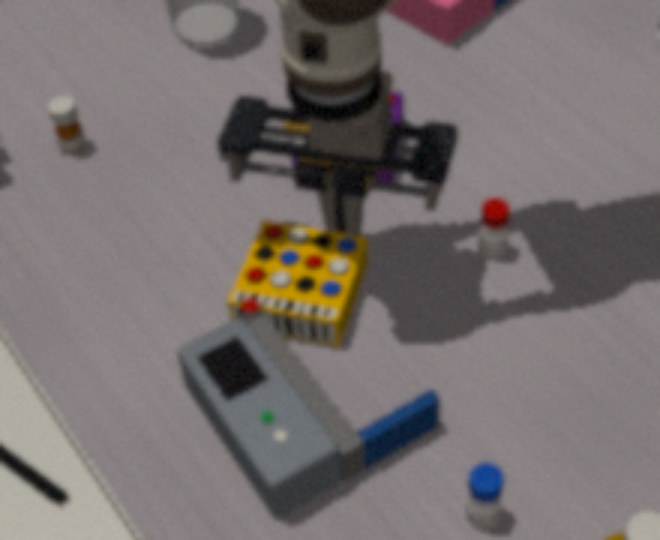

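drive_tool:
  series:
    - [[0, 0, 0.011], [-0.035, -0.019, 0], -1]
    - [[0, 0, 0.011], [-0.035, -0.019, -0.001], -1]
    - [[0, 0, 0.011], [-0.035, -0.019, 0], -1]
    - [[0, 0, 0.011], [-0.035, -0.019, -0.001], -1]

```text
time_s: 15.3
eef_pos: [0.5217, -0.0216, 0.1007]
tcp_rot: [[0.54, -0.842, -0.006], [-0.842, -0.54, -0.001], [-0.002, 0.005, -1.0]]
contact_force: [-8.0, -4.8, 4.6]
finger_gap: 0.003
```

drive_tool:
  series:
    - [[0, 0, 0.011], [-0.035, -0.018, 0], -1]
    - [[0, 0, 0.011], [-0.035, -0.018, -0.001], -1]
    - [[0, 0, 0.011], [-0.035, -0.018, 0], -1]
    - [[0, 0, 0.011], [-0.035, -0.018, -0.001], -1]

```text
time_s: 15.8
eef_pos: [0.5206, -0.0056, 0.1007]
tcp_rot: [[0.419, -0.908, -0.007], [-0.908, -0.419, -0.001], [-0.002, 0.007, -1.0]]
contact_force: [-9.3, -4.2, 4.2]
finger_gap: 0.002
```

drive_tool:
  series:
    - [[0, 0, 0.011], [-0.035, -0.018, 0], -1]
    - [[0, 0, 0.011], [-0.035, -0.018, -0.001], -1]
    - [[0, 0, 0.011], [-0.035, -0.018, 0], -1]
    - [[0, 0, 0.011], [-0.035, -0.018, -0.001], -1]

```text
time_s: 16.3
eef_pos: [0.5216, 0.0103, 0.1007]
tcp_rot: [[0.29, -0.957, -0.008], [-0.957, -0.29, -0.0], [-0.002, 0.008, -1.0]]
contact_force: [-10.0, -3.5, 4.7]
finger_gap: 0.006
```

```bash
python3 - <<'E'
from h import *
show(.583,.008,.32,"s6")
E
```

```text
top [ 5.828e-01 -9.000e-04  9.838e-01 -5.000e-04] 0.0012 dock: (array([-51.81494116,  -8.13210987]), np.float64(59.97449772079063))
scene [0.5879 0.0046 0.2927 0.0008] 0.0011 dock: (array([-47.0391618 ,  -2.38059785]), np.float64(20.377616250364188))
tcp dock (array([-113.56527996,   -0.51377573]), np.float64(3.6096341093241864)) [-8.9 -2.8  5.1]
```

View pics/s6.png

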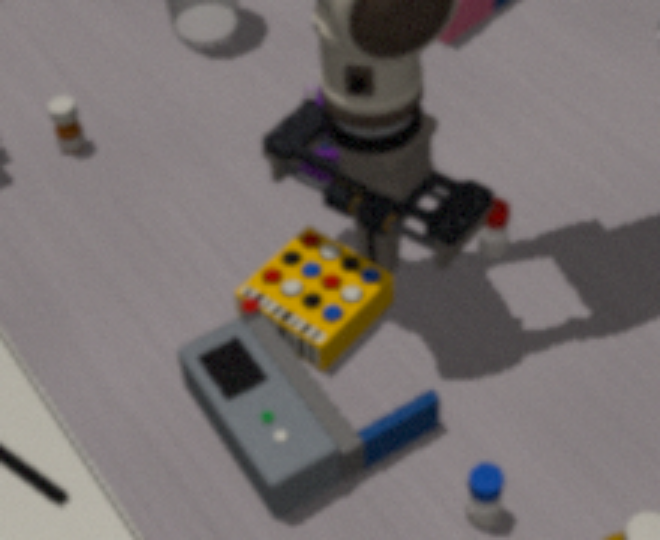

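drive_tool:
  series:
    - [[0, 0, 0.011], [-0.035, -0.017, 0], -1]
    - [[0, 0, 0.011], [-0.035, -0.017, -0.001], -1]
    - [[0, 0, 0.011], [-0.035, -0.017, 0], -1]
    - [[0, 0, 0.011], [-0.035, -0.017, -0.001], -1]
    - [[0, 0, 0.011], [-0.035, -0.017, -0.001], -1]

```text
time_s: 17.02
eef_pos: [0.5256, 0.0296, 0.1007]
tcp_rot: [[0.121, -0.993, -0.009], [-0.993, -0.121, 0.001], [-0.002, 0.009, -1.0]]
contact_force: [-9.7, -1.9, 6.2]
finger_gap: 0.006
```

drive_tool:
  series:
    - [[0, 0, 0.011], [-0.03, -0.017, 0], -1]
    - [[0, 0, 0.011], [-0.03, -0.017, 0], -1]
    - [[0, 0, 0.008], [-0.02, -0.012, 0], -1]

```text
time_s: 17.4
eef_pos: [0.5286, 0.038, 0.1007]
tcp_rot: [[0.028, -1.0, -0.012], [-1.0, -0.028, 0.0], [-0.001, 0.012, -1.0]]
contact_force: [-14.6, -2.7, 9.6]
finger_gap: 0.007
```

drive_tool:
  series:
    - [[0, 0, 0.005], [-0.01, -0.008, 0], -1]

```text
time_s: 17.52
eef_pos: [0.5291, 0.039, 0.1007]
tcp_rot: [[0.012, -1.0, -0.013], [-1.0, -0.012, 0.0], [-0.001, 0.013, -1.0]]
contact_force: [-16.7, -2.7, 11.8]
finger_gap: 0.006
```

```bash
python3 - <<'E'
from h import *
show(.583,.014,-.02,"s7")
E
```

```text
top [ 0.583   0.014  -0.02   -0.0009] 0.0018 dock: (array([-52.52418144,   6.67078761]), np.float64(2.4637185190625397))
scene [0.5938 0.0165 0.0183 0.0008] 0.0011 dock: (array([-41.89338484,   9.8655414 ]), np.float64(4.659951615329627))
tcp dock (array([-107.8875191 ,   28.35587607]), np.float64(3.6096341093241864)) [-15.   -2.2  11.6]
```

View pics/s7.png

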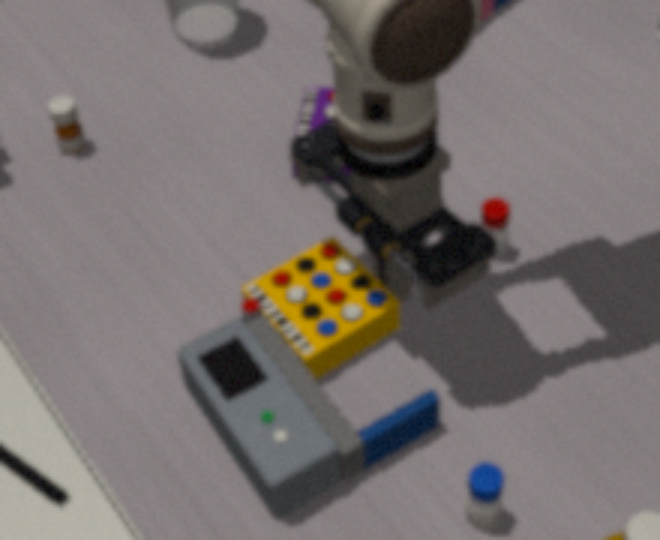

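drive_tool:
  series:
    - [[0, 0, 0], [0, 0.03, -0.01], -1]
    - [[0, 0, 0], [0, 0.03, 0], -1]
    - [[0, 0, 0.005], [-0.08, 0, 0], -1]
    - [[0, 0, 0.005], [-0.08, 0, 0], -1]
    - [[0, 0, 0], [0, -0.01, 0], -1]

```text
time_s: 18.25
eef_pos: [0.5281, 0.0554, 0.103]
tcp_rot: [[-0.019, -1.0, -0.001], [-1.0, 0.019, 0.001], [-0.001, 0.001, -1.0]]
contact_force: [-1.9, 1.9, 0.7]
finger_gap: 0.008
```

```bash
python3 - <<'E'
from h import *
show(.59,.014,.01,"s8")
E
```

```text
top [ 0.5949  0.0173 -0.2201 -0.001 ] 0.0019 dock: (array([-40.85643665,  10.79643879]), np.float64(-9.003422331616308))
scene [0.5943 0.0169 0.0118 0.0007] 0.0012 dock: (array([-41.38930763,  10.3487188 ]), np.float64(4.285429737192616))
tcp dock (array([-109.94223394,   44.00753933]), np.float64(3.6096341093241864)) [-1.7  0.4  1.4]
```

drive_tool:
  series:
    - [[0, 0, 0], [0, -0.02, -0.004], -1]
    - [[0, 0, 0], [0, -0.015, -0.004], -1]

```text
time_s: 18.6
eef_pos: [0.529, 0.0548, 0.1028]
tcp_rot: [[-0.019, -1.0, -0.009], [-1.0, 0.019, 0.001], [-0.001, 0.009, -1.0]]
contact_force: [-13.0, 2.2, 7.9]
finger_gap: 0.003
```

drive_tool:
  series:
    - [[0, 0, 0], [0, -0.015, -0.004], -1]

```text
time_s: 18.73
eef_pos: [0.5294, 0.0549, 0.1029]
tcp_rot: [[-0.019, -1.0, -0.012], [-1.0, 0.019, 0.001], [-0.001, 0.012, -1.0]]
contact_force: [-15.5, 2.3, 9.6]
finger_gap: 0.005
```

```bash
python3 - <<'E'
from h import *
s=snap("scene"); cv2.imwrite("pics/s9.png",cv2.resize(s["image"][180:290,160:300,::-1],None,fx=5.5,fy=5.5,interpolation=cv2.INTER_CUBIC))
E
```

```text
(no output)
```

View pics/s9.png

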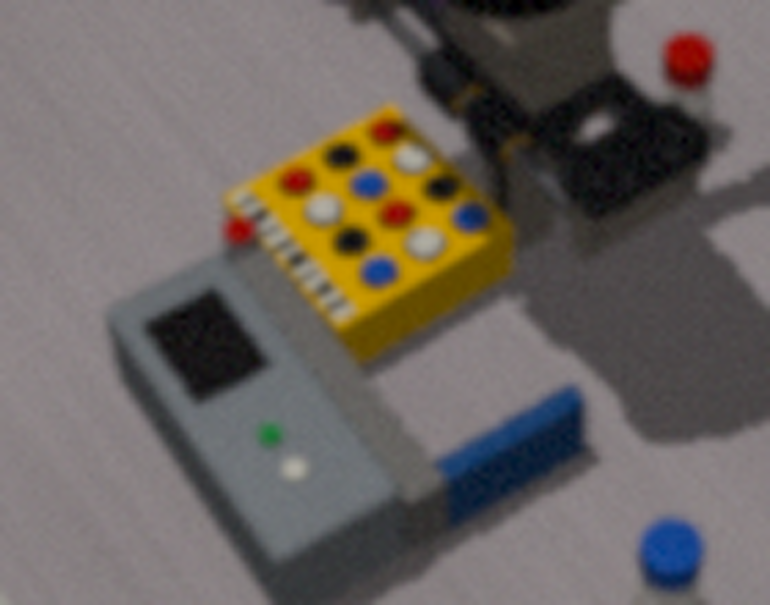

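drive_tool:
  series:
    - [[0, 0, 0], [0, 0.03, 0], -1]
    - [[0, 0, 0], [0, 0.04, 0], -1]
    - [[0, 0, 0], [0, 0.1, 0], -1]

```text
time_s: 19.15
eef_pos: [0.5168, 0.0543, 0.1047]
tcp_rot: [[-0.02, -1.0, 0.002], [-1.0, 0.02, -0.001], [0.0, -0.002, -1.0]]
contact_force: [-1.5, 0.2, 1.0]
finger_gap: 0.006
```

```bash
cat >> h.py <<'E'
def proj(s,Q):
    T=np.linalg.inv(np.array(s["pose"]));q=np.asarray(Q)@T[:3,:3].T+T[:3,3]
    return np.stack([s["cx"]+s["f"]*q[:,0]/-q[:,2],s["cy"]-s["f"]*q[:,1]/-q[:,2]],1)
def w(pose,L):
    c,s_=np.cos(pose[2]),np.sin(pose[2]);L=np.asarray(L)/1e3
    return np.stack([pose[0]+c*L[:,0]-s_*L[:,1],pose[1]+s_*L[:,0]+c*L[:,1],L[:,2]-pose[3]],1)
def overlay(s,rack,dock,name,win=(160,180,140,110),k=5.5):
    im=cv2.resize(s["image"][win[1]:win[1]+win[3],win[0]:win[0]+win[2],::-1],None,fx=k,fy=k,interpolation=cv2.INTER_CUBIC)
    def poly(p,L,col,closed=True):
        q=(proj(s,w(p,L))-win[:2]+.5)*k
        cv2.polylines(im,[q.astype(np.int32)],closed,col,1)
    poly(rack,[(-48,-48,36),(48,-48,36),(48,48,36),(-48,48,36)],(255,0,255))
    poly(dock,[(0,2,40),(0,152,40),(20,152,40),(20,2,40)],(0,255,0))
    poly(dock,[(20,2,52),(80,2,52),(80,152,52),(20,152,52)],(0,255,255))
    poly(dock,[(-70,140,40),(0,140,40),(0,150,40),(-70,150,40)],(0,255,0))
    poly(dock,[(0,2,0),(0,140,0),(-70,140,0)],(0,255,0),False)
    t=np.linspace(0,6.28,30);poly(dock,np.stack([8+8*np.cos(t),-6+8*np.sin(t),47+0*t],1),(0,255,0))
    cv2.imwrite(f"pics/{name}.png",im)
E
python3 - <<'E'
from h import *
for n,win in [("scene",(160,180,140,110)),("top",(190,100,140,90))]:
    s,P,o=fitall(n,.59,.014,.01,True)
    for k,v in o.items(): print(n,k,v[0].round(4),v[1])
    overlay(s,o["rack"][0],o["dock"][0],"ov1"+n,win)
E
```

```text
scene rack [0.5944 0.0169 0.0082 0.0008] 0.0011393526822779804
scene dock [ 6.224e-01  7.900e-03 -1.439e-01  6.000e-04] 0.0014686404802325553
top rack [ 0.6026  0.0155 -0.3826 -0.0014] 0.0019600842491431943
top dock [ 6.329e-01 -3.000e-04 -8.210e-02 -1.000e-03] 0.001832373611888951
```

View pics/ov1scene.png

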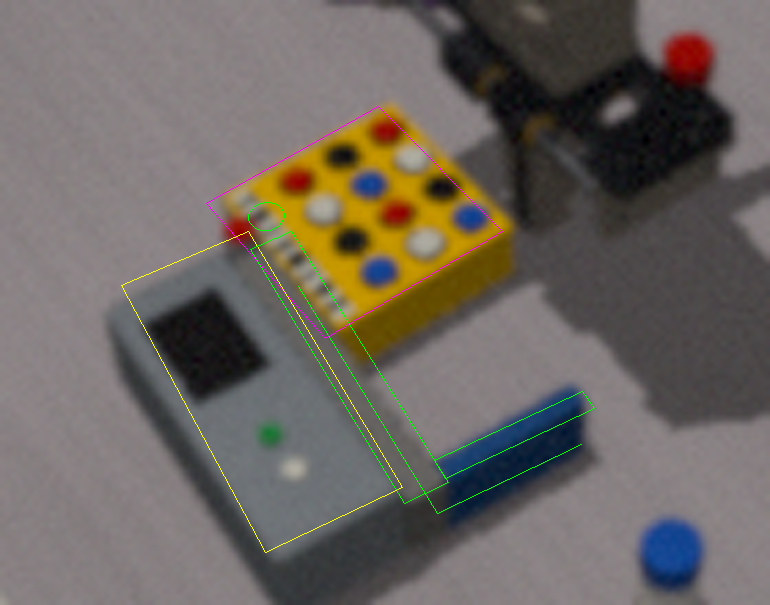

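View pics/ov1top.png

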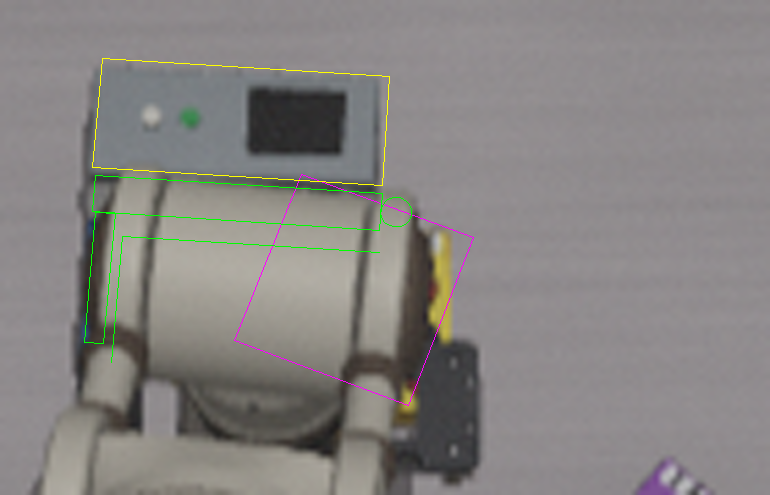

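```bash
cat >> h.py <<'E'
def joint(n,rx,ry,yaw,tcp=None):
    s=snap(n);P=pts(s);ok=(s["z_map"]>0)&(P[...,2]<.058)&(P[...,2]>-.01)
    k=ok&(P[...,0]>.5)&(P[...,0]<.75)&(P[...,1]>-.08)&(P[...,1]<.2)
    st=r.get_state()["eef_pos"]
    k&=~((np.hypot(P[...,0]-st[0],P[...,1]-st[1])<.035)&(P[...,2]>.005))
    Q=P[k]
    def f(x,raw=False):
        out=[]
        for p,sd in((x[:3],rack_sdf),(x[3:6],dock_sdf)):
            c,s_=np.cos(p[2]),np.sin(p[2]);d=Q[:,:2]-p[:2]
            out.append(sd(np.stack([c*d[:,0]+s_*d[:,1],-s_*d[:,0]+c*d[:,1],Q[:,2]+x[6]],1)))
        return np.minimum(*out)
    o=least_squares(f,[rx,ry,yaw,.635,.005,-.06,0],loss="soft_l1",f_scale=.0015)
    x=o.x;c,s_=np.cos(x[5]),np.sin(x[5]);d=(x[:2]-x[3:5])*1e3
    print(n,x.round(4),"rms",np.sqrt(np.median(o.fun**2)).round(5),"rack in dock",(c*d[0]+s_*d[1]).round(1),(-s_*d[0]+c*d[1]).round(1),np.degrees(x[2]-x[5]).round(2),"tcp dock",indock2(st,x[3:6]))
    return s,np.r_[x[:3],x[6]],np.r_[x[3:6],x[6]]
def indock2(st,p):
    c,s_=np.cos(p[2]),np.sin(p[2]);d=(st[:2]-p[:2])*1e3
    return np.array([c*d[0]+s_*d[1],-s_*d[0]+c*d[1]]).round(1)
E
python3 - <<'E'
from h import *
s,a,b=joint("scene",.588,.016,-.05)
overlay(s,a,b,"ov2")
E
```

```text
scene [ 0.5873  0.0167  0.0007  0.6351  0.0066 -0.0678  0.0011] rms 0.0009 rack in dock -48.3 6.8 3.93 tcp dock [-122.1   39.8]
```

View pics/ov2.png

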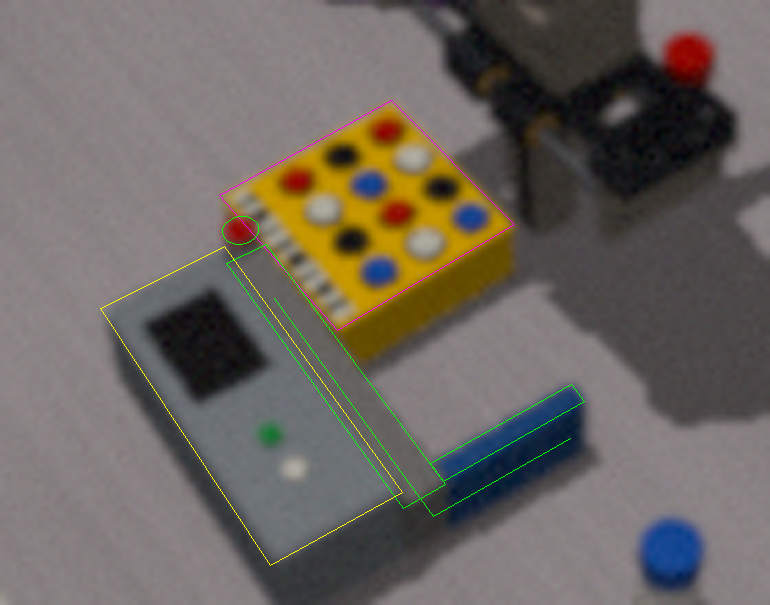

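drive_tool:
  series:
    - [[0, 0, 0], [0.03, -0.06, 0.02], -1]
    - [[0, 0, 0], [0, -0.03, 0], -1]
    - [[0, 0, 0], [0, -0.02, 0], -1]
    - [[0, 0, 0], [0, -0.015, -0.01], -1]

```text
time_s: 19.8
eef_pos: [0.5284, 0.0515, 0.1029]
tcp_rot: [[-0.02, -1.0, -0.001], [-1.0, 0.02, 0.0], [-0.0, 0.001, -1.0]]
contact_force: [-2.5, -0.3, -1.1]
finger_gap: 0.007
```

drive_tool:
  series:
    - [[0, 0, 0], [0, -0.01, -0.01], -1]

```text
time_s: 19.92
eef_pos: [0.5288, 0.0516, 0.1036]
tcp_rot: [[-0.019, -1.0, -0.003], [-1.0, 0.019, 0.0], [-0.0, 0.003, -1.0]]
contact_force: [-2.1, 0.7, -2.4]
finger_gap: 0.005
```

drive_tool:
  series:
    - [[0, 0, 0], [0, -0.015, -0.006], -1]

```text
time_s: 20.05
eef_pos: [0.5294, 0.052, 0.1038]
tcp_rot: [[-0.02, -1.0, -0.005], [-1.0, 0.02, 0.001], [-0.001, 0.005, -1.0]]
contact_force: [-6.8, 2.9, -1.4]
finger_gap: 0.004
```

drive_tool:
  series:
    - [[0, 0, 0], [0, -0.015, -0.008], -1]

```text
time_s: 20.18
eef_pos: [0.5299, 0.0524, 0.104]
tcp_rot: [[-0.019, -1.0, -0.008], [-1.0, 0.019, 0.002], [-0.002, 0.008, -1.0]]
contact_force: [-9.5, 4.8, -1.5]
finger_gap: 0.002
```

drive_tool:
  series:
    - [[0, 0, 0.003], [-0.02, -0.003, 0], -1]

```text
time_s: 20.3
eef_pos: [0.5307, 0.0541, 0.1041]
tcp_rot: [[-0.029, -1.0, -0.006], [-1.0, 0.029, 0.002], [-0.001, 0.006, -1.0]]
contact_force: [-5.7, 1.5, -2.7]
finger_gap: 0.003
```

drive_tool:
  series:
    - [[0, 0, 0.006], [-0.025, -0.01, 0], -1]

```text
time_s: 20.42
eef_pos: [0.5318, 0.0565, 0.1041]
tcp_rot: [[-0.048, -0.999, -0.006], [-0.999, 0.048, 0.001], [-0.001, 0.006, -1.0]]
contact_force: [-7.4, -0.4, -3.1]
finger_gap: 0.007
```

drive_tool:
  series:
    - [[0, 0, 0.004], [-0.02, -0.008, 0], -1]

```text
time_s: 20.55
eef_pos: [0.532, 0.0579, 0.1038]
tcp_rot: [[-0.06, -0.998, -0.008], [-0.998, 0.06, -0.0], [0.001, 0.008, -1.0]]
contact_force: [-9.6, -1.9, -1.1]
finger_gap: 0.008
```

Now it turned, with a drop in force. I'll check the pose.

```bash
python3 - <<'E'
from h import *
s,a,b=joint("scene",.588,.016,-.05)
overlay(s,a,b,"ov3")
E
```

```text
scene [ 0.5874  0.0199 -0.0691  0.635   0.0066 -0.0675  0.0011] rms 0.00092 rack in dock -48.3 10.1 -0.09 tcp dock [-106.3   44.5]
```

View pics/ov3.png

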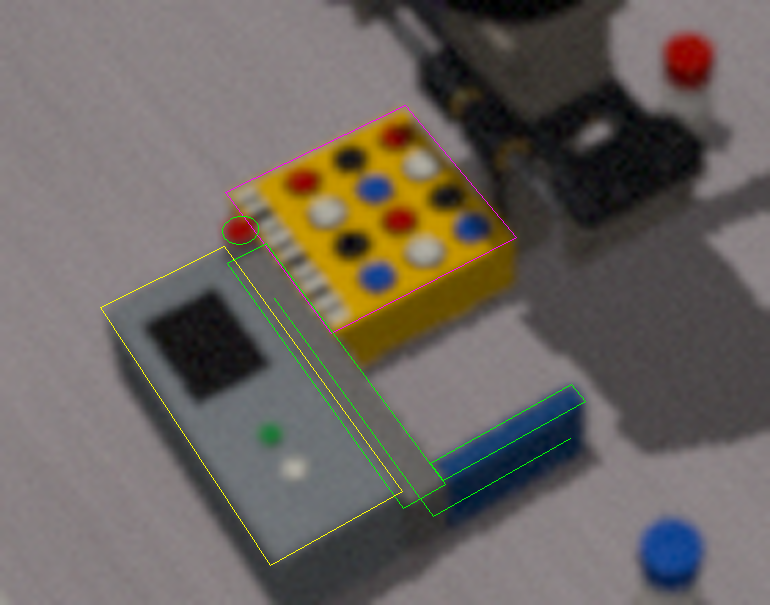

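drive_tool:
  series:
    - [[0, 0, 0], [0, 0.05, 0], -1]
    - [[0, 0, 0], [0, 0.1, 0], -1]
    - [[0, 0, 0], [0, 0, -0.4], -1]
    - [[0, 0, 0], [0, 0, -0.4], -1]
    - [[0, 0, -0.0552], [0, 0, 0], -1]
    - [[0, 0, -0.0552], [0, 0, 0], -1]
    - [[0, 0, -0.0552], [0, 0, 0], -1]
    - [[0, 0, -0.0552], [0, 0, 0], -1]
    - [[0, 0, -0.0552], [0, 0, 0], -1]
    - [[0, 0, -0.0552], [0, 0, 0], -1]

```text
time_s: 21.85
eef_pos: [0.5202, 0.0586, 0.1862]
tcp_rot: [[0.834, -0.552, 0.002], [-0.552, -0.834, -0.0], [0.002, -0.001, -1.0]]
contact_force: [-0.1, 0.7, 0.2]
finger_gap: 0.003
```

drive_tool:
  series:
    - [[0, 0, -0.0552], [0, 0, 0], -1]
    - [[0, 0, -0.0552], [0, 0, 0], -1]
    - [[0, 0, -0.0552], [0, 0, 0], -1]
    - [[0, 0, 0], [0.18, 0.26, 0], -1]
    - [[0, 0, 0], [0.18, 0.26, 0], -1]
    - [[0, 0, 0], [0.18, 0.26, 0], -1]
    - [[0, 0, 0], [0.19, 0.26, 0], -1]
    - [[0, 0, 0], [0, 0, 0], -1]

```text
time_s: 22.85
eef_pos: [0.5864, -0.052, 0.1864]
tcp_rot: [[0.997, -0.073, 0.002], [-0.073, -0.997, -0.001], [0.003, 0.001, -1.0]]
contact_force: [0.6, -0.4, -0.2]
finger_gap: 0.007
```

drive_tool:
  series:
    - [[0, 0, 0], [-0.03, 0, 0.4], -1]
    - [[0, 0, 0], [0, 0, 0.36], -1]
    - [[0, 0, 0], [0, 0, 0.1], -1]
    - [[0, 0, 0], [0, 0, 0], -1]

```text
time_s: 23.35
eef_pos: [0.5823, -0.0495, 0.0999]
tcp_rot: [[0.998, -0.07, -0.0], [-0.07, -0.998, 0.0], [-0.0, -0.0, -1.0]]
contact_force: [-0.2, -0.8, 0.2]
finger_gap: 0.006
```

```bash
python3 - <<'E'
from h import *
s,a,b=joint("scene",.588,.016,-.05)
overlay(s,a,b,"ov4")
print(r.get_state()["contact_force"])
E
```

```text
scene [ 0.5889  0.0198 -0.0676  0.635   0.0065 -0.0679  0.0011] rms 0.00091 rack in dock -46.9 10.1 0.02 tcp dock [-47.9 -59.7]
[-0.04888179 -0.20549165  0.0428582 ]
```

View pics/ov4.png

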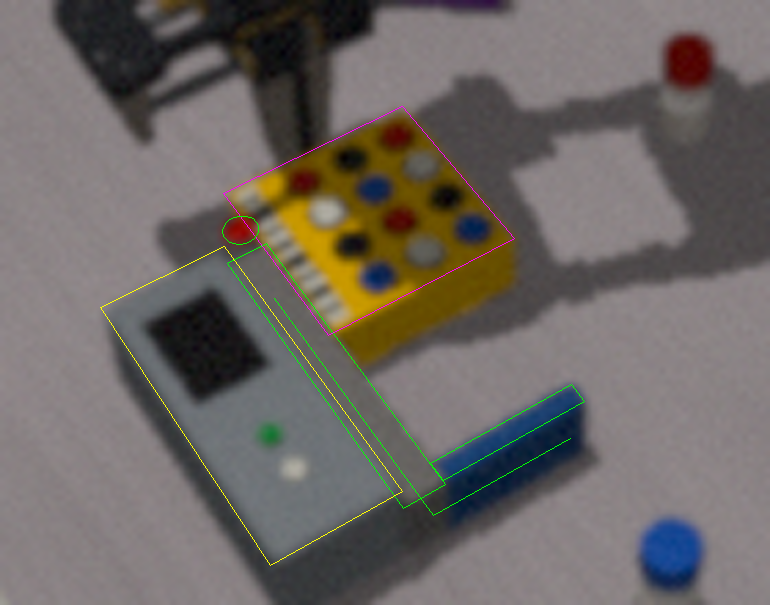

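drive_tool:
  series:
    - [[0, 0, 0], [0, -0.04, 0], -1]
    - [[0, 0, 0], [0, -0.04, 0], -1]
    - [[0, 0, 0], [0, -0.02, 0], -1]
    - [[0, 0, 0], [0.001, -0.02, 0], -1]
    - [[0, 0, 0], [0.001, -0.02, 0], -1]
    - [[0, 0, 0], [0.001, -0.02, 0], -1]

```text
time_s: 24.15
eef_pos: [0.5843, -0.0346, 0.1]
tcp_rot: [[0.998, -0.071, 0.001], [-0.071, -0.998, -0.001], [0.001, 0.001, -1.0]]
contact_force: [-0.7, -4.4, 2.1]
finger_gap: 0.006
```

drive_tool:
  series:
    - [[0, 0, 0], [0.001, -0.03, 0], -1]
    - [[0, 0, 0], [0.001, -0.03, 0], -1]
    - [[0, 0, 0], [0.001, -0.03, 0], -1]

```text
time_s: 24.52
eef_pos: [0.5852, -0.0252, 0.0999]
tcp_rot: [[0.998, -0.07, 0.001], [-0.07, -0.998, -0.001], [0.001, 0.001, -1.0]]
contact_force: [-0.5, -6.4, 3.2]
finger_gap: 0.001
```

drive_tool:
  series:
    - [[0, 0, 0], [0, -0.03, -0.001], -1]
    - [[0, 0, 0], [0, -0.03, -0.001], -1]
    - [[0, 0, 0], [0, -0.03, -0.001], -1]
    - [[0, 0, 0], [0, -0.03, 0], -1]
    - [[0, 0, 0], [0, -0.03, 0], -1]

```text
time_s: 25.15
eef_pos: [0.586, -0.01, 0.0999]
tcp_rot: [[0.998, -0.07, -0.0], [-0.07, -0.998, -0.0], [0.0, 0.0, -1.0]]
contact_force: [-0.3, -5.7, 2.4]
finger_gap: 0.003
```

```bash
python3 - <<'E'
from h import *
s,a,b=joint("scene",.592,.047,-.06)
E
```

```text
scene [ 0.5915  0.0487 -0.0644  0.6351  0.0065 -0.0678  0.0011] rms 0.00089 rack in dock -46.3 39.1 0.19 tcp dock [-47.9 -19.5]
```

drive_tool:
  series:
    - [[0, 0, 0], [0, -0.03, 0], -1]
    - [[0, 0, 0], [0, -0.03, 0], -1]
    - [[0, 0, 0], [0, -0.03, 0], -1]
    - [[0, 0, 0], [0, -0.03, 0], -1]
    - [[0, 0, 0], [0, -0.03, 0], -1]
    - [[0, 0, 0], [0, -0.03, 0], -1]
    - [[0, 0, 0], [0, -0.03, 0], -1]

```text
time_s: 26.08
eef_pos: [0.5874, 0.0108, 0.0999]
tcp_rot: [[0.998, -0.07, -0.0], [-0.07, -0.998, -0.0], [-0.0, 0.0, -1.0]]
contact_force: [0.0, -4.7, 3.5]
finger_gap: 0.005
```

drive_tool:
  series:
    - [[0, 0, 0], [0, -0.03, 0], -1]
    - [[0, 0, 0], [0, -0.03, 0], -1]
    - [[0, 0, 0], [0, -0.03, 0], -1]
    - [[0, 0, 0], [0, -0.03, 0], -1]
    - [[0, 0, 0], [0, -0.03, 0], -1]
    - [[0, 0, 0], [0, -0.03, 0], -1]
    - [[0, 0, 0], [0, -0.02, 0], -1]

```text
time_s: 26.95
eef_pos: [0.5888, 0.0308, 0.0999]
tcp_rot: [[0.998, -0.07, -0.0], [-0.07, -0.998, -0.0], [-0.0, 0.0, -1.0]]
contact_force: [-0.4, -6.2, 3.0]
finger_gap: 0.009
```

```bash
python3 - <<'E'
from h import *
s,a,b=joint("scene",.592,.09,-.06)
overlay(s,a,b,"ov5")
E
```

```text
scene [ 0.5943  0.0894 -0.0489  0.635   0.0066 -0.0674  0.0011] rms 0.00091 rack in dock -46.3 79.9 1.06 tcp dock [-47.8  21.3]
```

View pics/ov5.png

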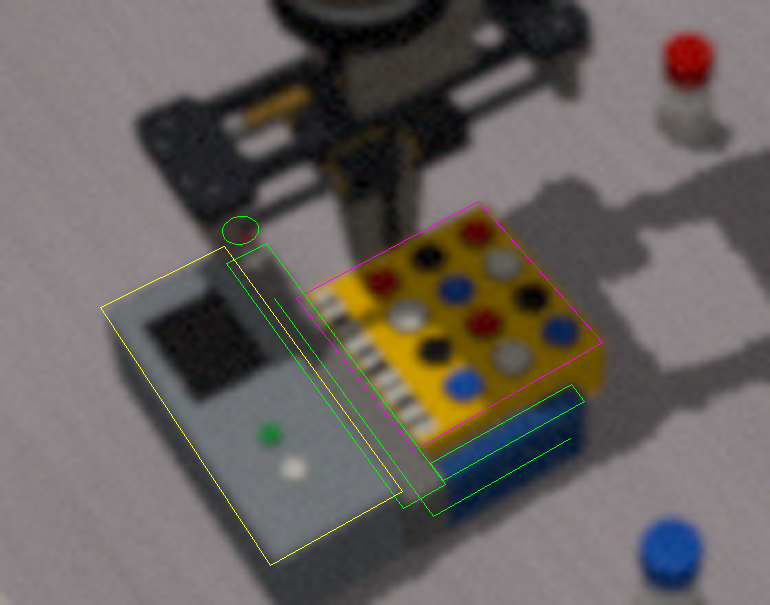

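drive_tool:
  series:
    - [[0, 0, 0], [0, -0.025, 0], -1]
    - [[0, 0, 0], [0, -0.025, 0], -1]
    - [[0, 0, 0], [0, -0.02, 0], -1]
    - [[0, 0, 0], [0, -0.015, 0], -1]

```text
time_s: 27.5
eef_pos: [0.5892, 0.039, 0.0999]
tcp_rot: [[0.998, -0.07, -0.001], [-0.07, -0.998, -0.001], [-0.001, 0.001, -1.0]]
contact_force: [-1.4, -5.7, 3.0]
finger_gap: 0.004
```

drive_tool:
  series:
    - [[0, 0, 0], [0, -0.01, 0], -1]
    - [[0, 0, 0], [0, -0.01, 0], -1]

```text
time_s: 27.75
eef_pos: [0.5893, 0.0409, 0.0999]
tcp_rot: [[0.998, -0.07, -0.001], [-0.07, -0.998, -0.001], [-0.001, 0.001, -1.0]]
contact_force: [-1.7, -5.5, 4.0]
finger_gap: 0.007
```

drive_tool:
  series:
    - [[0, 0, 0], [0, -0.01, 0], -1]

```text
time_s: 27.88
eef_pos: [0.5894, 0.0416, 0.0999]
tcp_rot: [[0.998, -0.07, -0.001], [-0.07, -0.998, -0.002], [-0.001, 0.002, -1.0]]
contact_force: [-2.0, -9.0, 4.0]
finger_gap: 0.004
```

```bash
python3 - <<'E'
from h import *
s,a,b=joint("scene",.592,.10,-.06)
overlay(s,a,b,"ov6",(190,200,100,80),7.5)
E
```

```text
scene [ 0.5915  0.1008 -0.0342  0.6349  0.0066 -0.0697  0.0011] rms 0.00091 rack in dock -49.8 91.0 2.03 tcp dock [-47.8  31.7]
```

View pics/ov6.png

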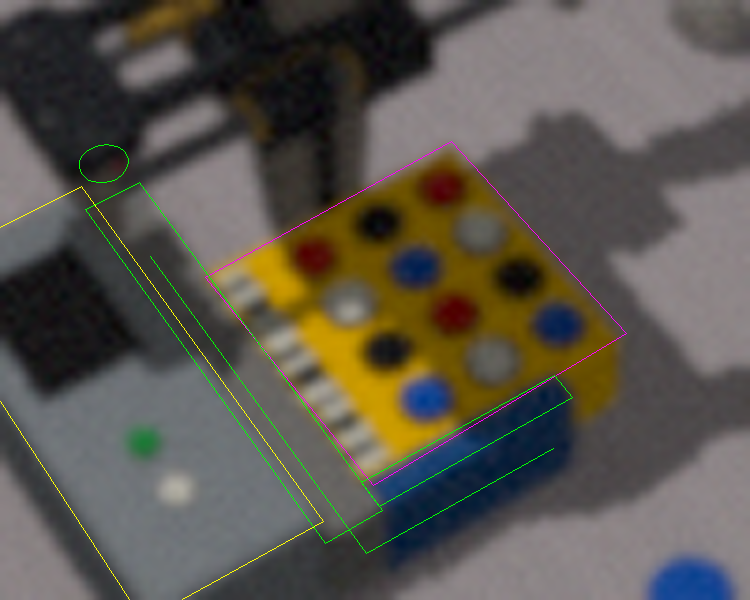

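drive_tool:
  series:
    - [[0, 0, 0], [0, 0.06, 0], -1]
    - [[0, 0, 0], [-0.1, 0, -0.005], -1]
    - [[0, 0, 0], [-0.1, 0, -0.005], -1]
    - [[0, 0, 0], [0, -0.03, 0], -1]
    - [[0, 0, 0], [0, -0.02, 0], -1]
    - [[0, 0, 0], [0, -0.01, 0], -1]

```text
time_s: 28.68
eef_pos: [0.5694, 0.0427, 0.1009]
tcp_rot: [[0.998, -0.069, -0.002], [-0.069, -0.998, -0.003], [-0.001, 0.003, -1.0]]
contact_force: [-3.2, -7.2, 1.1]
finger_gap: 0.001
```

drive_tool:
  series:
    - [[0, 0, 0], [0.002, -0.01, 0], -1]

```text
time_s: 28.8
eef_pos: [0.5694, 0.0429, 0.1009]
tcp_rot: [[0.998, -0.069, -0.003], [-0.069, -0.998, -0.004], [-0.002, 0.004, -1.0]]
contact_force: [-4.6, -11.3, 4.1]
finger_gap: 0.002
```

drive_tool:
  series:
    - [[0, 0, 0], [0.002, -0.007, 0], -1]

```text
time_s: 28.92
eef_pos: [0.5695, 0.043, 0.1009]
tcp_rot: [[0.998, -0.069, -0.003], [-0.069, -0.998, -0.005], [-0.003, 0.005, -1.0]]
contact_force: [-6.6, -13.2, 4.0]
finger_gap: 0.005
```

```bash
python3 - <<'E'
from h import *
s,a,b=joint("scene",.592,.10,-.06)
overlay(s,a,b,"ov7",(190,200,100,80),7.5)
E
```

```text
scene [ 0.5916  0.0989 -0.0858  0.6349  0.0066 -0.0687  0.0011] rms 0.0009 rack in dock -49.6 89.1 -0.98 tcp dock [-67.8  31.8]
```

View pics/ov7.png

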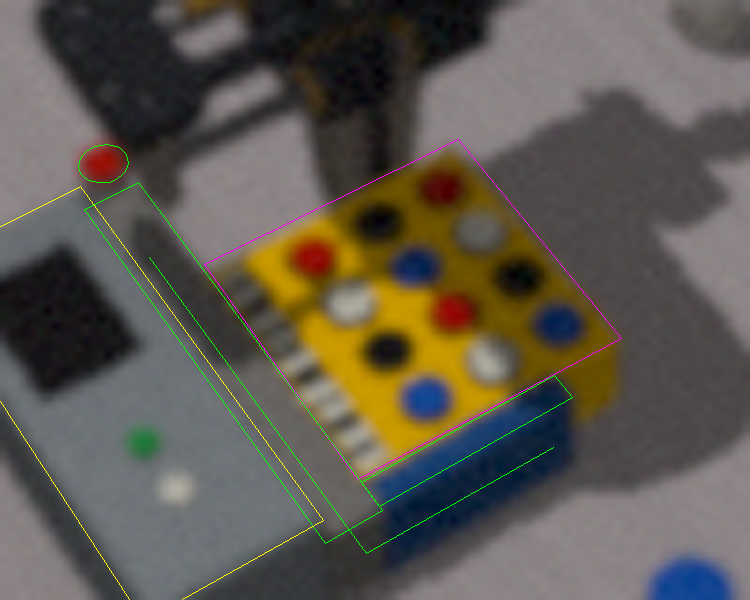

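```bash
cat >> h.py <<'E'
def topix(s,uv,z):
    T=np.array(s["pose"]);uv=np.asarray(uv,float)
    d=np.stack([(uv[:,0]-s["cx"])/s["f"],-(uv[:,1]-s["cy"])/s["f"],-np.ones(len(uv))],1)@T[:3,:3].T
    t=(z-T[2,3])/d[:,2]; return T[:3,3]+t[:,None]*d
def lattice(s,uv,z=.035):
    # uv ordered rows A..D (A nearest stop) each 3 going outwards
    W=topix(s,uv,z)[:,:2]*1e3
    i=np.repeat([3,2,1,0],3);j=np.tile([0,1,2],4)
    # model: W = o + p*(R(yaw) [ -j, i ])
    f=lambda q:(W-(q[:2]+(q[2]*np.stack([-j*np.cos(q[4])*q[3]/q[2]-i*np.sin(q[4]),-j*np.sin(q[4])*q[3]/q[2]+i*np.cos(q[4])],1)))).ravel()
    o=least_squares(f,[*W[9],22,22,-.06]);print("lattice o,pitch,yaw",o.x.round(4),"rms",np.sqrt((o.fun**2).mean()).round(2));return o.x
def refine(s,uv,k=4):
    # centroid of deviation-from-yellow weight in a window
    h=cv2.cvtColor(s["image"],cv2.COLOR_RGB2LAB).astype(float)
    yel=lambda p:p
    out=[]
    for u,v in uv:
        for _ in range(6):
            ui,vi=int(round(u)),int(round(v));V,U=np.mgrid[vi-k:vi+k+1,ui-k:ui+k+1]
            wgt=np.clip(70-(h[vi-k:vi+k+1,ui-k:ui+k+1,2]-128),0,None)  # yellow has high b
            wgt=np.clip(wgt-np.median(wgt)*.8,0,None)*np.exp(-((U-u)**2+(V-v)**2)/(2*2.2**2))
            u,v=(wgt*U).sum()/wgt.sum(),(wgt*V).sum()/wgt.sum()
        out.append((u,v))
    return np.array(out)
E
python3 - <<'E'
from h import *
s=snap("scene")
uv=np.array([(427,400),(491,360),(558,324),(388,350),(455,313),(518,276),(350,302),(416,265),(480,232),(314,258),(378,223),(443,188)])/7.5+[190,200]-.5
lattice(s,uv)
u2=refine(s,uv);print((u2-uv).round(2).tolist());lattice(s,u2)
# same for ov4 image coordinates (flush reference), from picture
uv4=np.array([(378,276),(425,250),(472,228),(352,243),(401,219),(447,195),(327,212),(375,189),(421,163),(304,182),(351,158),(398,137)])/5.5+[160,180]-.5
lattice(s,uv4)
E
```

```text
lattice o,pitch,yaw [ 6.059092e+02  6.580560e+01  2.194910e+01  2.489640e+01 -5.490000e-02] rms 0.33
[[-0.09, -0.15], [0.66, 0.16], [0.13, 0.04], [-0.02, 0.15], [2.13, -0.48], [0.25, 0.18], [-0.19, 0.01], [-0.03, 0.16], [0.18, 0.14], [3.59, 5.15], [0.19, 0.12], [0.35, 0.07]]
lattice o,pitch,yaw [ 6.074976e+02  7.144570e+01  2.020860e+01  2.530920e+01 -1.140000e-02] rms 3.25
lattice o,pitch,yaw [ 6.003038e+02 -1.466140e+01  2.182180e+01  2.504060e+01 -6.770000e-02] rms 0.45
```

drive_tool:
  series:
    - [[0, 0, 0], [0, 0.04, 0], -1]
    - [[0, 0, 0], [0, 0.06, 0], -1]
    - [[0, 0, 0], [0, 0, -0.4], -1]
    - [[0, 0, 0], [0, 0, -0.4], -1]
    - [[0, 0, 0], [-0.31, -0.42, 0], -1]
    - [[0, 0, 0], [-0.31, -0.5, 0], -1]
    - [[0, 0, 0.0554], [0, 0, 0], -1]
    - [[0, 0, 0.0554], [0, 0, 0], -1]
    - [[0, 0, 0.0554], [0, 0, 0], -1]
    - [[0, 0, 0.0554], [0, 0, 0], -1]

```text
time_s: 30.28
eef_pos: [0.5143, 0.1317, 0.181]
tcp_rot: [[0.716, -0.698, 0.001], [-0.698, -0.716, 0.0], [0.0, -0.001, -1.0]]
contact_force: [0.5, -0.5, 0.2]
finger_gap: 0.003
```

drive_tool:
  series:
    - [[0, 0, 0.0554], [0, 0, 0], -1]
    - [[0, 0, 0.0554], [0, 0, 0], -1]
    - [[0, 0, 0.0554], [0, 0, 0], -1]
    - [[0, 0, 0.0554], [0, 0, 0], -1]
    - [[0, 0, 0.0554], [0, 0, 0], -1]
    - [[0, 0, 0], [0, 0, 0], -1]

```text
time_s: 31.02
eef_pos: [0.5143, 0.1316, 0.181]
tcp_rot: [[-0.064, -0.998, 0.0], [-0.998, 0.064, 0.0], [-0.0, -0.0, -1.0]]
contact_force: [0.5, -0.3, 0.4]
finger_gap: 0.006
```

```bash
python3 - <<'E'
from h import *
s,a,b=joint("scene",.592,.10,-.068)
overlay(s,a,b,"ov8",(190,200,100,80),7.5)
E
```

```text
scene [ 0.5948  0.1009 -0.0402  0.635   0.0066 -0.0684  0.0011] rms 0.00092 rack in dock -46.5 91.4 1.62 tcp dock [-129.   116.4]
```

View pics/ov8.png

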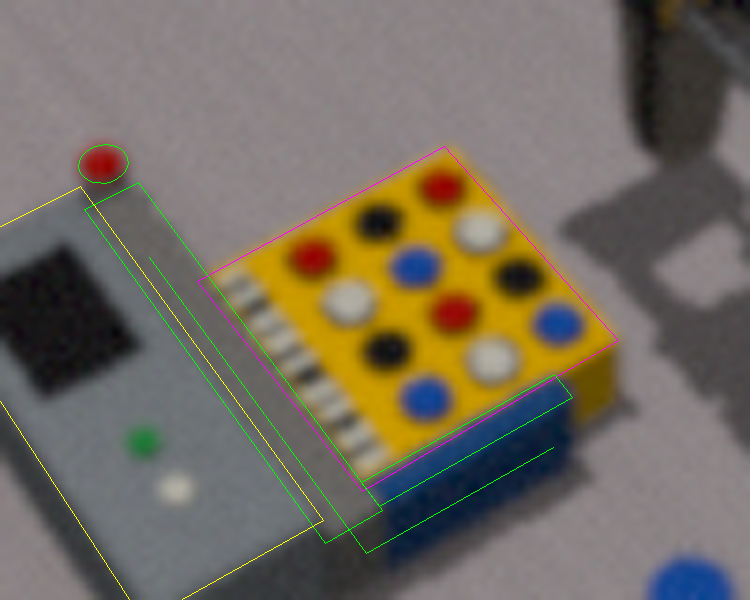

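drive_tool:
  series:
    - [[0, 0, 0], [0, 0, 0.4], -1]
    - [[0, 0, 0], [0, 0, 0.3], -1]
    - [[0, 0, 0], [0, 0, 0.1], -1]
    - [[0, 0, 0], [0, -0.08, 0], -1]
    - [[0, 0, 0], [0, -0.06, 0], -1]
    - [[0, 0, 0], [0, -0.04, 0], -1]
    - [[0, 0, 0], [0, -0.02, 0], -1]

```text
time_s: 31.95
eef_pos: [0.5349, 0.1301, 0.1016]
tcp_rot: [[-0.066, -0.998, 0.001], [-0.998, 0.066, 0.0], [-0.0, -0.001, -1.0]]
contact_force: [0.0, 0.4, 0.5]
finger_gap: 0.006
```

drive_tool:
  series:
    - [[0, 0, 0], [0, -0.015, 0], -1]

```text
time_s: 32.08
eef_pos: [0.5354, 0.1301, 0.1011]
tcp_rot: [[-0.066, -0.998, -0.001], [-0.998, 0.066, 0.0], [0.0, 0.001, -1.0]]
contact_force: [-3.0, 0.3, 2.5]
finger_gap: 0.0
```

drive_tool:
  series:
    - [[0, 0, 0], [0, -0.01, -0.004], -1]

```text
time_s: 32.2
eef_pos: [0.5356, 0.1301, 0.101]
tcp_rot: [[-0.066, -0.998, -0.003], [-0.998, 0.066, 0.0], [0.0, 0.003, -1.0]]
contact_force: [-5.4, 0.8, 3.4]
finger_gap: 0.007
```

drive_tool:
  series:
    - [[0, 0, 0], [0, -0.01, -0.006], -1]

```text
time_s: 32.33
eef_pos: [0.5357, 0.1301, 0.1011]
tcp_rot: [[-0.066, -0.998, -0.005], [-0.998, 0.066, 0.0], [0.0, 0.005, -1.0]]
contact_force: [-7.4, 0.5, 1.5]
finger_gap: 0.002
```

drive_tool:
  series:
    - [[0, 0, 0], [0, -0.01, -0.008], -1]

```text
time_s: 32.45
eef_pos: [0.5359, 0.1301, 0.1011]
tcp_rot: [[-0.066, -0.998, -0.007], [-0.998, 0.066, 0.0], [0.0, 0.007, -1.0]]
contact_force: [-6.9, 0.7, -1.1]
finger_gap: 0.007
```

drive_tool:
  series:
    - [[0, 0, 0], [0, -0.008, -0.005], -1]

```text
time_s: 32.58
eef_pos: [0.536, 0.13, 0.1011]
tcp_rot: [[-0.066, -0.998, -0.009], [-0.998, 0.066, 0.0], [0.0, 0.009, -1.0]]
contact_force: [-8.4, 1.3, -1.8]
finger_gap: 0.005
```

drive_tool:
  series:
    - [[0, 0, 0], [-0.01, -0.006, 0], -1]

```text
time_s: 32.7
eef_pos: [0.5362, 0.1303, 0.1011]
tcp_rot: [[-0.065, -0.998, -0.011], [-0.998, 0.065, -0.002], [0.002, 0.011, -1.0]]
contact_force: [-11.7, -5.5, 2.9]
finger_gap: 0.007
```

drive_tool:
  series:
    - [[0, 0, 0], [-0.01, -0.006, 0], -1]

```text
time_s: 32.83
eef_pos: [0.5364, 0.1305, 0.1011]
tcp_rot: [[-0.065, -0.998, -0.012], [-0.998, 0.065, -0.004], [0.004, 0.012, -1.0]]
contact_force: [-14.5, -8.5, 5.4]
finger_gap: 0.002
```

drive_tool:
  series:
    - [[0, 0, 0], [-0.008, -0.004, 0], -1]

```text
time_s: 32.95
eef_pos: [0.5365, 0.1311, 0.1009]
tcp_rot: [[-0.065, -0.998, -0.013], [-0.998, 0.065, -0.004], [0.005, 0.013, -1.0]]
contact_force: [-14.6, -8.0, 5.3]
finger_gap: 0.007
```

drive_tool:
  series:
    - [[0, 0, 0], [0, 0.04, 0], -1]
    - [[0, 0, 0], [0, 0.15, 0], -1]
    - [[0, 0, 0], [0, 0.15, 0], -1]

```text
time_s: 33.33
eef_pos: [0.5074, 0.1347, 0.1034]
tcp_rot: [[-0.066, -0.998, 0.002], [-0.998, 0.066, 0.0], [-0.0, -0.002, -1.0]]
contact_force: [0.4, -0.4, 0.6]
finger_gap: 0.002
```

```bash
python3 - <<'E'
from h import *
s,a,b=joint("scene",.592,.10,-.068)
np.save("s_last.npy",s["image"])
im=s["image"][222:272,214:274,::-1]
cv2.imwrite("pics/z9.png",cv2.resize(im,None,fx=13,fy=12,interpolation=cv2.INTER_CUBIC)) if 0 else cv2.imwrite("pics/z9.png",cv2.resize(im,None,fx=12,fy=12,interpolation=cv2.INTER_CUBIC))
E
```

```text
scene [ 0.5915  0.1005 -0.0489  0.635   0.0067 -0.0691  0.0011] rms 0.00091 rack in dock -49.9 90.6 1.16 tcp dock [-138.   119.1]
```

View pics/z9.png

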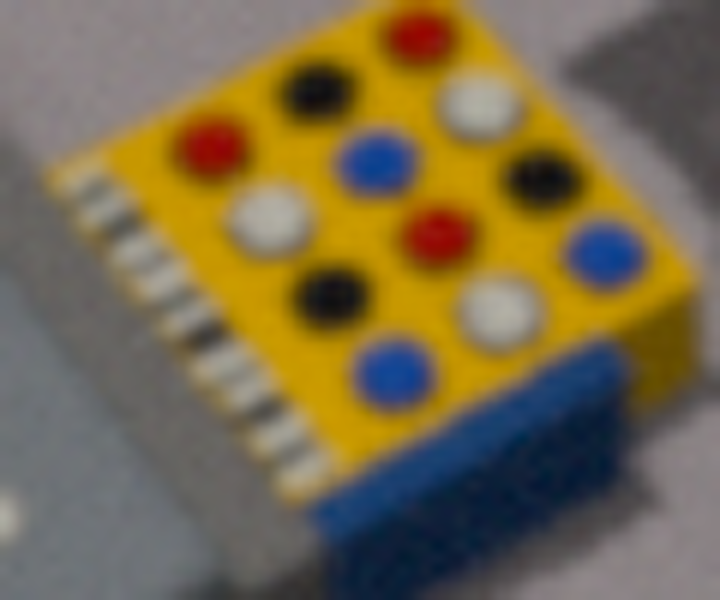

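```bash
cat >> h.py <<'E'
def dots(img,uv,k=6):
    im=cv2.resize(img,None,fx=8,fy=8,interpolation=cv2.INTER_CUBIC);lab=cv2.cvtColor(im,cv2.COLOR_RGB2LAB)
    b=lab[...,2].astype(int);m=(b<160).astype(np.uint8)
    n,lb,st,ce=cv2.connectedComponentsWithStats(m)
    out=[]
    for u,v in uv:
        d=[(np.hypot((c[0]+.5)/8-.5-u,(c[1]+.5)/8-.5-v),i) for i,c in enumerate(ce) if st[i,4]<2600 and st[i,4]>150]
        dd,i=min(d);c=ce[i];out.append(((c[0]+.5)/8-.5,(c[1]+.5)/8-.5,dd,st[i,4]))
    return np.array(out)
E
cat > lat.py <<'E'
from h import *
import sys
s=snap("scene")
uv=np.array([(395,373),(501,312),(606,253),(332,298),(438,237),(543,180),(271,221),(377,163),(482,106),(211,148),(318,92),(420,38)])/12+[214,222]-.5
d=dots(s["image"],uv);print(d[:,2].max().round(2),d[:,3].astype(int))
lattice(s,uv);x=lattice(s,d[:,:2])
DKp=(.635,.0066,-.0683)
c,s_=np.cos(DKp[2]),np.sin(DKp[2]);q=x[:2]-np.array(DKp[:2])*1e3
print("dot o in dock",c*q[0]+s_*q[1],-s_*q[0]+c*q[1],"rel yaw deg",np.degrees(x[4]-DKp[2]))
E
python3 lat.py
```

```text
7.95 [2436 2211 2291 1266 2246 1199 2058 2246 1909 2058 1103 1909]
lattice o,pitch,yaw [ 6.061815e+02  6.589320e+01  2.195720e+01  2.508390e+01 -5.320000e-02] rms 0.17
lattice o,pitch,yaw [ 6.066191e+02  7.559960e+01  1.681490e+01  2.499670e+01 -5.630000e-02] rms 6.54
dot o in dock -33.02377571045176 66.90178556242876 rel yaw deg 0.6903409002963441
```

```bash
python3 - <<'E'
import cv2
for n in ["ov3","ov4"]:
    im=cv2.imread(f"pics/{n}.png"); cv2.imwrite(f"pics/{n}z.png",cv2.resize(im[90:340,210:530],None,fx=2.4,fy=2.4,interpolation=cv2.INTER_CUBIC))
E
```

```text
(no output)
```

View pics/ov3z.png

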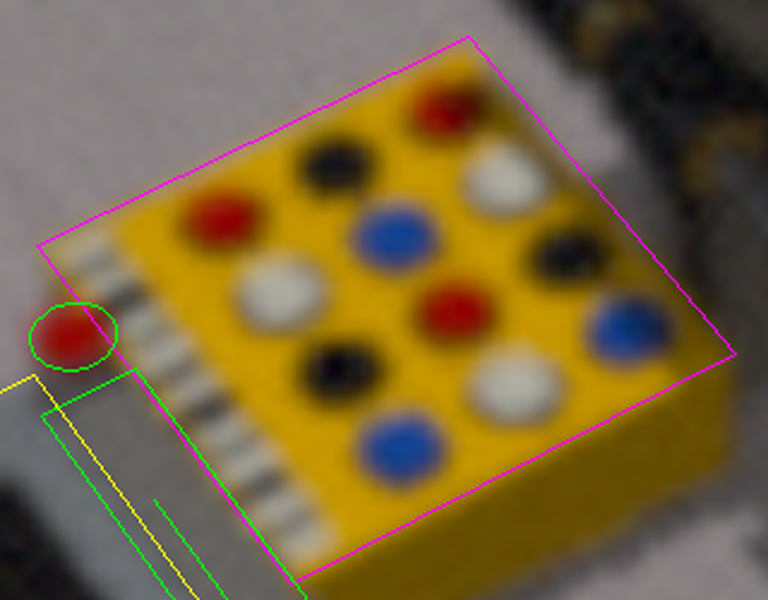

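View pics/ov4z.png

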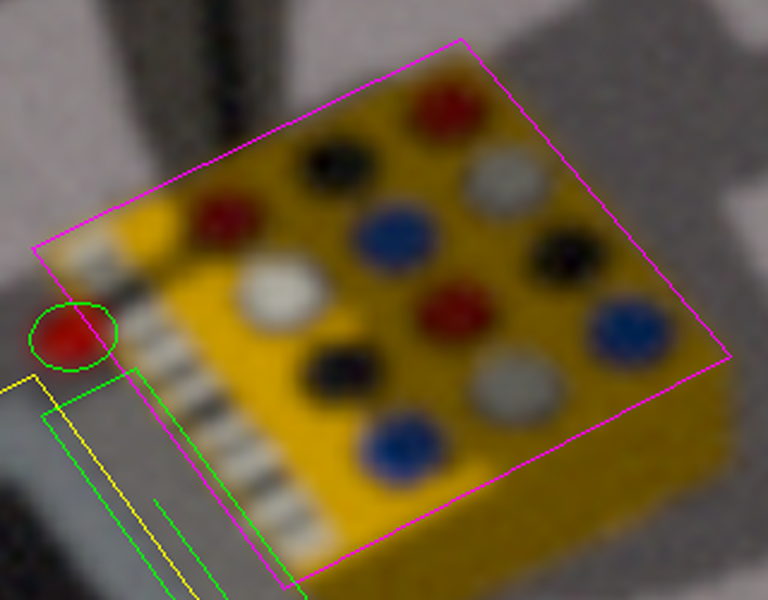

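```bash
python3 - <<'E'
from h import *
s=snap("scene")
uv=(np.array([(402,450),(516,386),(631,330),(341,370),(456,313),(569,257),(283,293),(397,238),(508,181),(223,220),(336,164),(447,109)])/2.4+[210,90])/5.5+[160,180]-.5
a=lattice(s,uv)
uv=np.array([(395,373),(501,312),(606,253),(332,298),(438,237),(543,180),(271,221),(377,163),(482,106),(211,148),(318,92),(420,38)])/12+[214,222]-.5
b=lattice(s,uv)
d=b[:2]-a[:2];y=-.068;print("travel in dock",np.cos(y)*d[0]+np.sin(y)*d[1],-np.sin(y)*d[0]+np.cos(y)*d[1],"dyaw deg",np.degrees(b[4]-a[4]))
E
```

```text
lattice o,pitch,yaw [ 6.00561e+02 -1.48552e+01  2.21109e+01  2.50533e+01 -6.79000e-02] rms 0.24
lattice o,pitch,yaw [ 6.061815e+02  6.589320e+01  2.195720e+01  2.508390e+01 -5.320000e-02] rms 0.17
travel in dock 0.1209005078972103 80.94361972325216 dyaw deg 0.8406763797981448
```

drive_tool:
  series:
    - [[0, 0, 0], [0, 0.1, -0.4], -1]
    - [[0, 0, 0], [0, 0, -0.4], -1]
    - [[0, 0, 0], [0.5, 0.05, 0], -1]
    - [[0, 0, 0], [0.5, 0.05, 0], -1]
    - [[0, 0, 0], [0.5, 0.05, 0], -1]
    - [[0, 0, 0], [0.5, 0.05, 0], -1]
    - [[0, 0, 0], [0.5, 0.05, 0], -1]
    - [[0, 0, 0], [0.5, 0.05, 0], -1]
    - [[0, 0, 0], [0.4, 0.05, 0], -1]

```text
time_s: 34.6
eef_pos: [0.4402, -0.2043, 0.1839]
tcp_rot: [[-0.067, -0.998, 0.002], [-0.998, 0.067, -0.002], [0.002, -0.002, -1.0]]
contact_force: [0.3, 0.2, 0.5]
finger_gap: 0.004
```

drive_tool:
  series:
    - [[0, 0, -0.0555], [0, 0, 0], -1]
    - [[0, 0, -0.0555], [0, 0, 0], -1]
    - [[0, 0, -0.0555], [0, 0, 0], -1]
    - [[0, 0, -0.0555], [0, 0, 0], -1]
    - [[0, 0, -0.0555], [0, 0, 0], -1]
    - [[0, 0, -0.0555], [0, 0, 0], -1]
    - [[0, 0, -0.0555], [0, 0, 0], -1]
    - [[0, 0, -0.0555], [0, 0, 0], -1]
    - [[0, 0, -0.0555], [0, 0, 0], -1]

```text
time_s: 35.72
eef_pos: [0.4407, -0.2024, 0.1837]
tcp_rot: [[0.998, -0.062, 0.002], [-0.062, -0.998, -0.001], [0.002, 0.001, -1.0]]
contact_force: [0.0, -0.3, -0.5]
finger_gap: 0.003
```

```bash
python3 - <<'E'
from h import *
for n,win in [("top",(190,100,100,80)),("scene",(190,200,100,80))]:
    s,a,b=joint(n,.592,.10,-.068)
    overlay(s,a,b,"ov10"+n,win,7.5)
    cv2.imwrite(f"pics/z10{n}.png",cv2.resize(s["image"][win[1]:win[1]+80,win[0]:win[0]+100,::-1],None,fx=7.5,fy=7.5,interpolation=cv2.INTER_CUBIC))
E
```

```text
top [ 0.5925  0.0963 -0.0559  0.6353  0.0023 -0.054  -0.001 ] rms 0.00161 rack in dock -47.8 91.5 -0.11 tcp dock [-183.4 -214.8]
scene [ 0.5935  0.1009 -0.0346  0.6349  0.0065 -0.0685  0.0011] rms 0.00092 rack in dock -47.7 91.3 1.94 tcp dock [-179.6 -221.6]
```

View pics/z10top.png

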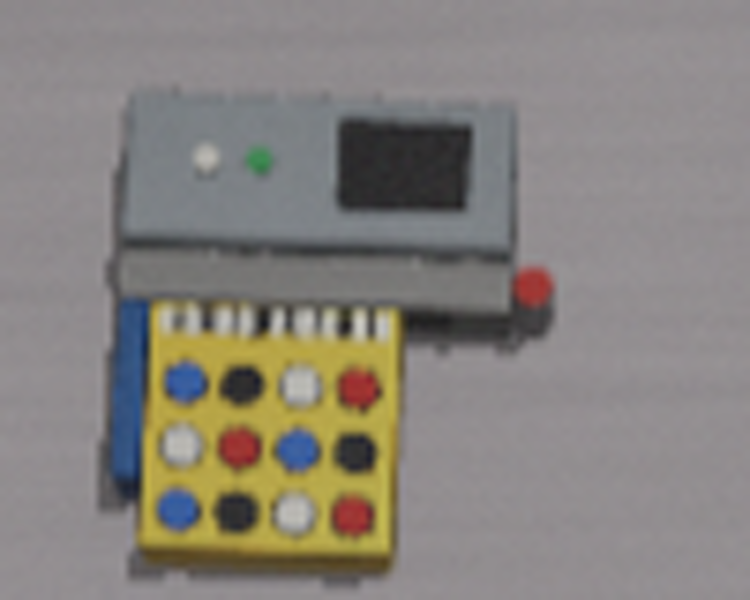

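View pics/ov10scene.png

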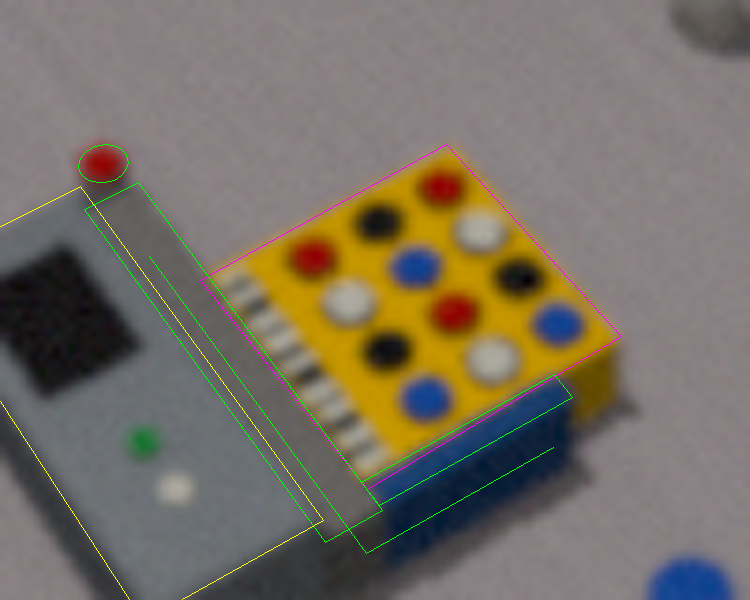

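```bash
python3 - <<'E'
from h import *
s=snap("top")
uv=np.array([(185,382),(181,446),(178,510),(242,385),(239,448),(237,512),(300,387),(298,451),(294,514),(359,389),(355,453),(351,517)])/7.5+[190,100]-.5
x=lattice(s,uv)
# bar front edge: between bar top (grey) and floor/rack; housing edges: use depth step lines on row scan
P=pts(s);z=P[...,2]
def line(lo,hi,cols,r0,r1):
    pp=[]
    for c in cols:
        rr=[q for q in range(r0,r1) if lo<z[q,c]<hi]
        if rr: pp.append(P[max(rr),c,:2]*1e3)
    pp=np.array(pp);k=np.polyfit(pp[:,1],pp[:,0],1);return k,np.std(pp[:,0]-np.polyval(k,pp[:,1])),len(pp)
print("housing front edge slope dx/dy",line(.047,.06,range(208,258),108,140))
img=cv2.cvtColor(s["image"],cv2.COLOR_RGB2GRAY).astype(float);g=cv2.GaussianBlur(img,(0,0),.7)
# rear (top in image) edge of housing & the housing/bar dark line by subpixel gradient
for nm,(a,b),cols,zz in [("housing back",(108,117),range(210,256),.052),("dark line",(130,138),range(210,256),.046)]:
    pp=[]
    for c in cols:
        col=g[a:b,c]
        if nm=="dark line":
            w=np.clip(col.max()-col-15,0,None);q=(w*np.arange(a,b)).sum()/max(w.sum(),1e-6)
        else:
            d=np.clip(-(np.diff(col)),0,None);q=(d*(np.arange(a,b-1)+.5)).sum()/max(d.sum(),1e-6)
        pp.append((c,q))
    W=topix(s,pp,zz)[:,:2]*1e3
    k=np.polyfit(W[:,1],W[:,0],1);r_=np.abs(W[:,0]-np.polyval(k,W[:,1]));m=r_<2*np.median(r_)+.3
    k=np.polyfit(W[m,1],W[m,0],1);print(nm,"yaw",-k[0],m.sum(),r_[m].std())
E
```

```text
lattice o,pitch,yaw [ 6.059715e+02  6.311740e+01  2.201220e+01  2.506660e+01 -5.670000e-02] rms 0.2
housing front edge slope dx/dy (array([2.30665933e-02, 6.57119796e+02]), np.float64(3.637499860751642), 50)
housing back yaw -0.11866429946162674 36 0.9105566071890825
dark line yaw -0.054842451688761513 46 0.20198141818717003
```

drive_tool:
  series:
    - [[0, 0, 0], [0.22, -0.39, 0], -1]
    - [[0, 0, 0], [0.22, -0.39, 0], -1]
    - [[0, 0, 0], [0.22, -0.39, 0], -1]
    - [[0, 0, 0], [0.22, -0.39, 0], -1]
    - [[0, 0, 0], [0.22, -0.39, 0], -1]
    - [[0, 0, 0], [0.22, -0.39, 0], -1]
    - [[0, 0, 0], [0, 0, 0], -1]

```text
time_s: 36.75
eef_pos: [0.5887, 0.025, 0.1833]
tcp_rot: [[0.998, -0.067, 0.001], [-0.067, -0.998, 0.0], [0.001, -0.0, -1.0]]
contact_force: [-0.4, 0.5, -0.8]
finger_gap: 0.004
```

drive_tool:
  series:
    - [[0, 0, 0], [0, 0, 0.4], -1]
    - [[0, 0, 0], [0, 0, 0.33], -1]
    - [[0, 0, 0], [0, 0, 0.1], -1]
    - [[0, 0, 0], [0, -0.06, 0], -1]
    - [[0, 0, 0], [0, -0.05, 0], -1]
    - [[0, 0, 0], [0, -0.03, 0], -1]
    - [[0, 0, 0], [0, -0.01, 0], -1]

```text
time_s: 37.62
eef_pos: [0.5889, 0.0382, 0.101]
tcp_rot: [[0.998, -0.067, 0.001], [-0.067, -0.998, -0.0], [0.001, 0.0, -1.0]]
contact_force: [-0.9, -0.9, -0.1]
finger_gap: 0.009
```

drive_tool:
  series:
    - [[0, 0, 0], [0, -0.01, 0], -1]

```text
time_s: 37.75
eef_pos: [0.5886, 0.039, 0.1005]
tcp_rot: [[0.998, -0.068, 0.001], [-0.068, -0.998, -0.0], [0.001, 0.0, -1.0]]
contact_force: [-1.2, 0.1, 0.4]
finger_gap: 0.005
```

drive_tool:
  series:
    - [[0, 0, 0], [0, -0.01, 0], -1]

```text
time_s: 37.88
eef_pos: [0.5885, 0.0399, 0.1003]
tcp_rot: [[0.998, -0.068, 0.0], [-0.068, -0.998, -0.0], [0.0, 0.0, -1.0]]
contact_force: [0.6, -0.2, -0.6]
finger_gap: 0.005
```

drive_tool:
  series:
    - [[0, 0, 0], [0, -0.01, 0], -1]

```text
time_s: 38.0
eef_pos: [0.5886, 0.0409, 0.1002]
tcp_rot: [[0.998, -0.068, -0.0], [-0.068, -0.998, -0.0], [-0.0, 0.0, -1.0]]
contact_force: [0.1, -0.3, 0.4]
finger_gap: 0.005
```

drive_tool:
  series:
    - [[0, 0, 0], [0, -0.008, 0], -1]

```text
time_s: 38.12
eef_pos: [0.5886, 0.0414, 0.1002]
tcp_rot: [[0.998, -0.067, -0.0], [-0.067, -0.998, -0.001], [-0.0, 0.001, -1.0]]
contact_force: [0.7, -3.3, -0.4]
finger_gap: 0.005
```

drive_tool:
  series:
    - [[0, 0, 0], [0, -0.005, 0], -1]

```text
time_s: 38.25
eef_pos: [0.5887, 0.0415, 0.1002]
tcp_rot: [[0.998, -0.067, -0.0], [-0.067, -0.998, -0.002], [-0.0, 0.002, -1.0]]
contact_force: [-0.5, -5.7, 0.0]
finger_gap: 0.004
```

drive_tool:
  series:
    - [[0, 0, 0], [0, -0.008, 0], -1]
    - [[0, 0, 0], [0, 0, 0], -1]

```text
time_s: 38.5
eef_pos: [0.5887, 0.0416, 0.1002]
tcp_rot: [[0.998, -0.067, -0.001], [-0.067, -0.998, -0.003], [-0.0, 0.003, -1.0]]
contact_force: [-1.2, -7.5, 0.8]
finger_gap: 0.006
```

drive_tool:
  series:
    - [[0, 0, 0], [0, -0.005, 0], -1]
    - [[0, 0, 0], [0, 0, 0], -1]

```text
time_s: 38.75
eef_pos: [0.5887, 0.0417, 0.1002]
tcp_rot: [[0.998, -0.067, -0.001], [-0.067, -0.998, -0.003], [-0.0, 0.003, -1.0]]
contact_force: [-2.0, -8.7, 0.8]
finger_gap: 0.004
```

drive_tool:
  series:
    - [[0, 0, 0], [0, -0.01, 0], -1]
    - [[0, 0, 0], [0, 0, 0], -1]

```text
time_s: 39.0
eef_pos: [0.5887, 0.0419, 0.1002]
tcp_rot: [[0.998, -0.067, -0.001], [-0.067, -0.998, -0.005], [-0.001, 0.005, -1.0]]
contact_force: [-3.0, -13.1, 1.6]
finger_gap: 0.006
```

drive_tool:
  series:
    - [[0, 0, 0], [0, -0.003, 0], -1]
    - [[0, 0, 0], [0, 0, 0], -1]
    - [[0, 0, 0], [0, 0, 0], -1]

```text
time_s: 39.38
eef_pos: [0.5887, 0.0419, 0.1002]
tcp_rot: [[0.998, -0.067, -0.001], [-0.067, -0.998, -0.005], [-0.001, 0.005, -1.0]]
contact_force: [-2.6, -13.3, 0.1]
finger_gap: 0.003
```

Now at about 13.3 N in y, roughly 8 N over the measured sliding drag of about 5.5 N. I'll hold it.

drive_tool:
  series:
    - [[0, 0, 0], [0, 0, 0], -1]
    - [[0, 0, 0], [0, 0, 0], -1]
    - [[0, 0, 0], [0, 0, 0], -1]
    - [[0, 0, 0], [0, 0, 0], -1]
    - [[0, 0, 0], [0, 0, 0], -1]

```text
time_s: 40.0
eef_pos: [0.5887, 0.0419, 0.1002]
tcp_rot: [[0.998, -0.067, -0.001], [-0.067, -0.998, -0.005], [-0.001, 0.005, -1.0]]
contact_force: [-0.9, -13.2, 0.9]
finger_gap: 0.002
```

drive_tool:
  series:
    - [[0, 0, 0], [0, 0, 0], -1]
    - [[0, 0, 0], [0, 0, 0], -1]
    - [[0, 0, 0], [0, 0, 0], -1]
    - [[0, 0, 0], [0, 0, 0], -1]
    - [[0, 0, 0], [0, 0, 0], -1]

```text
time_s: 40.62
eef_pos: [0.5887, 0.0419, 0.1002]
tcp_rot: [[0.998, -0.067, -0.001], [-0.067, -0.998, -0.005], [-0.001, 0.005, -1.0]]
contact_force: [-1.9, -13.5, 0.5]
finger_gap: 0.01
```

Held for more than 1.5 s. Now I'll retreat straight back, lift and move clear.

drive_tool:
  series:
    - [[0, 0, 0], [0, 0.03, 0], -1]
    - [[0, 0, 0], [0, 0.1, 0], -1]
    - [[0, 0, 0], [0, 0.2, -0.2], -1]
    - [[0, 0, 0], [0, 0, -0.4], -1]
    - [[0, 0, 0], [0, 0, -0.3], -1]
    - [[0, 0, 0], [-0.2, 0.4, 0], -1]
    - [[0, 0, 0], [-0.2, 0.4, 0], -1]
    - [[0, 0, 0], [-0.3, 0.4, 0], -1]
    - [[0, 0, 0], [-0.3, 0.4, 0], -1]
    - [[0, 0, 0], [-0.3, 0.4, 0], -1]

```text
time_s: 41.88
eef_pos: [0.4424, -0.1809, 0.1919]
tcp_rot: [[0.998, -0.068, 0.002], [-0.068, -0.998, -0.002], [0.002, 0.001, -1.0]]
contact_force: [0.3, -0.1, 0.6]
finger_gap: 0.005
```

```bash
python3 - <<'E'
from h import *
s,a,b=joint("top",.592,.10,-.06)
cv2.imwrite(f"pics/z11.png",cv2.resize(s["image"][100:180,190:290,::-1],None,fx=7.5,fy=7.5,interpolation=cv2.INTER_CUBIC))
s,a,b=joint("scene",.592,.10,-.06)
cv2.imwrite(f"pics/z11s.png",cv2.resize(s["image"][:,:,::-1],None,fx=1.5,fy=1.5))
E
```

```text
top [ 0.5922  0.0961 -0.0618  0.6352  0.0021 -0.0593 -0.001 ] rms 0.00162 rack in dock -48.5 91.3 -0.14 tcp dock [-184.1 -197.7]
scene [ 0.5931  0.1011 -0.031   0.635   0.0066 -0.0683  0.0011] rms 0.00095 rack in dock -48.3 91.4 2.13 tcp dock [-180.3 -201.8]
```

View pics/z11.png

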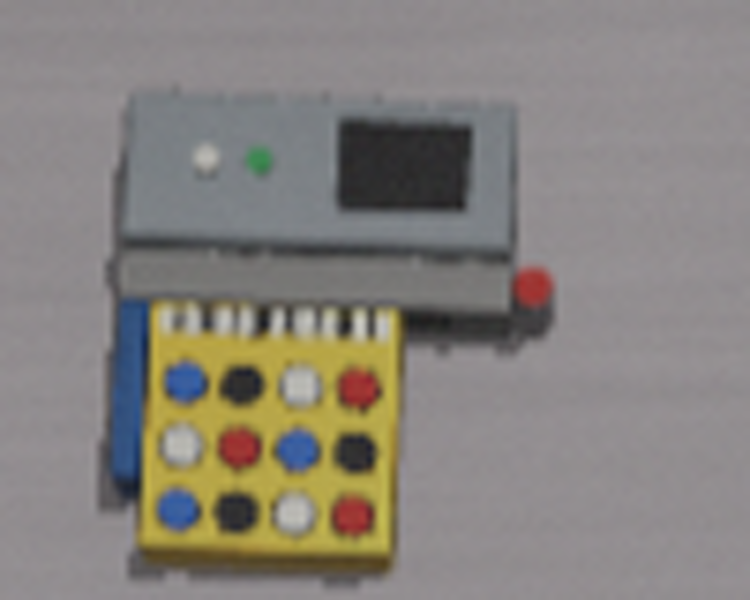

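View pics/z11s.png

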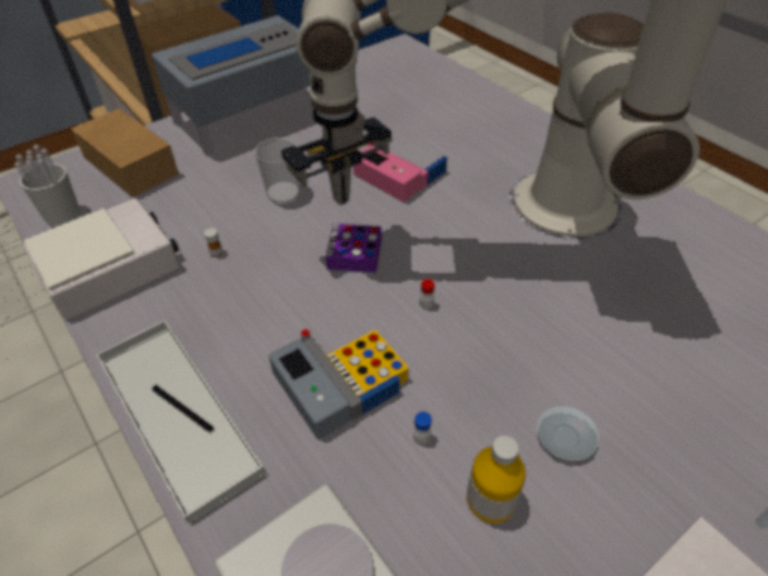

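```bash
python3 -c "
from bench import r
print(r.hand_in())"
```

```text
the job is handed in; nothing more can be done
None
```

The rack is at the home position with its striped side against the scanner bar and its front against the blue stop. I handed the job in at about 42 s. One reading during the swivel may have broken the 20 N limit (details below).

**What I did**
- I pushed the rack along the bench onto the post and turned it clockwise a quarter turn until it lay against the bar.
- I slid it along the bar to the stop and seated it against the bar with a short push from the side.
- I pressed it onto the stop for more than 1.5 s. The force along the bar was about 13.3 N, against a measured sliding drag of about 5.5 N, so roughly 8 N beyond it. The drag readings ranged from 4.4 to 6.4 N, so that margin is approximate.
- I then backed off and moved the arm clear.

**Last checks**
- **Top camera:** the rack is 0.14° off the dock axes, at dock (-48.5, 91.3) mm against a target of (-48, 92) mm. That agrees with the rack giving no further under the side push and the press.
- **Scene camera:** its position agrees, at (-48.3, 91.4) mm. It reports about 2° of yaw, which disagrees with the top camera. I trust the top camera: just before the press, the rack's dot pattern and the seam between the bar and its housing matched there to about 0.1°.
- **Bystanders:** the vials, dish, beaker, bottle and decoys show no sign of being moved in the last scene picture.

**Push force**
- Horizontal push force stayed at or below about 17 N in every reading I took.
- Near the end of the swivel, one reading's total force, including vertical rubbing, came to about 20.6 N. I backed off at once. Forces between readings were not seen.

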